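# Pack the shipping box and snap its lid shut

## Robot

A 7-joint arm with a two-finger parallel gripper is mounted at the origin on a cart in front of the work surface, level with it; the furniture and walls round the work are solid. World frame = base frame: x ahead of the robot, y to its left, z up, the work surface at z = 0. Lengths are in m, angles in rad, forces in N, time in s.
With the tool pointing down it reaches from about 0.4 to 0.85 m from the base axis. Payload 4.5 kg.
Tool frame: the origin (TCP) lies midway between the tips of the shut fingers; the grasp point (between the pads) lies behind it (manip.hold_point_z is the y of the grasp point in the tool frame, in m); y points along the fingers, x is the direction in which the jaws open and shut, and the axes are right-handed (so a half turn about y gives the same grasp; the last joint's range is limited). The gripper opens to 85 mm and grips with 20 to 120 N. Pads are 22 mm wide; open, the fingers measure 114 mm over their backs; the gripper's body (76 mm by 85 mm) begins 54 mm behind the grasp point. The pads swing forward as they close: fully open they stand 13 mm farther back than shut.
Start: joints at [1.312, 0.689, -0.195, 1.565, 0.157, 0.902, -0.215], TCP at [0.18, -0.598, 0.231] pointing down, gripper open.
Joint ranges: [-3.01, 3.01], [-0.46, 2.08], [-1.47, 1.51], [0.13, 2.56], [-1, 4.14], [0.04, 2.09], [-2.66, 2.66]. Speed limits (rad/s): [2.57, 2.57, 3.14, 3.14, 3.14, 3.14, 3.14].

## Interface

Orientations are given as a unit quaternion [x, y, z, w].
In Python, from rig import manip gives the robot as it stands.
- The arm moves only by the shell command python3 -m creep 'ROWS' [FORCE]. ROWS is a JSON object of lists of equal length, an entry for each row: "linear": the shift along the tool's x, y, z in m, a list of three; "twist": the turn about the tool's y in rad; "jaw": the opening, from 0 (shut) to 1 (fully open). In form: {"linear": [[x, y, z], ...], "twist": [twist, ...], "jaw": [jaw, ...]}. A call has 1 to 8 rows; each row shifts and turns the commanded pose from where the row before left it, along the tool's axes as they then stand; what a row does not reach is not made up. A row lasts 1/8 s, in which the tool goes at most 62.5 mm and 10.7 degrees, less where a joint would pass 70% of its speed; a pose out of reach is approached as far as the arm can. A call with a gripper value outside its range is refused whole. The fingers move at their own pace and stop on an object; FORCE is the grip in N (left out, the last holds). Time passes only in rows, so rows that do not move let the fingers close. It gives the time, the measured TCP pose, the force and the opening at its end, in the units of the state.
- manip.read_state(): the state, without advancing time (a new reading comes with each control period).
- manip.read_camera(name): name is "scene" or "side" or "wrist"; returns the picture (420x560x3 uint8, blue, green, red); there is no depth.
- manip.camera_model(name): a dict with "fovy" (degrees; the focal length in pixels is half the picture's height over the tangent of half this angle, whatever the lens; pixels are square), "cx", "cy" (the principal point, pixels), "camera_from_world" (4x4, takes a point from world to camera coordinates); the wrist camera has in their place "mount" (4x4, takes a point from camera to tool coordinates, whose origin is the TCP and whose axes are the tool frame's). Camera axes: x right, y down, z forward; pixel columns grow to the right and rows downward; lengths in m; the calibration is good to about 2 mm. A picture is of the moment at which its call begins: read the wrist's pose just before it. camera_model takes no time and is no camera call.
- manip.sign_off(): hands the job in, once; it reports no verdict.
The state is a dict: "clock": time; "qpos": joint angles; "dq": joint speeds; "tau": joint torques, N m; "eef_pos": TCP position; "eef_rot": TCP orientation; "ft_force": force on the tool from outside, world axes, zero at the start; "torque": the same for the moment, N m; "grip_width": finger opening in m.
Only numpy, scipy, OpenCV 4.12 (cv2) and the standard library are available. Lean on these libraries where they do the work, as an engineer would, in place of code of your own. Each camera call takes 0.05 s, during which the arm holds its last target.

## Task

Pack the two or three small cartons standing in the open on the bench to the left of the blue box (not the one back under the shelf) into that open shipping box so that nothing sticks up above its rim, then set the white lid on the box, right way up and flat all round, with its six orange tabs still raised. Then press the tabs down one after another around the rim until all six lie fully down, and leave the other things on the bench where they are.

Things in the scene. Friction and masses are not known exactly. Their poses are not given: they have to be found in the camera images.
- ship_box: open blue rectangular shipping box, fixed to the bench (it does not slide). Outside 264 (its x) x 172 (its y) x 84 mm high, walls and floor 4 mm, so inside 256 x 164 mm and 80 mm deep, no dividers. Origin at the centre of its underside, z up; rim at z = 84 mm, inner floor at z = 4 mm
- lid_handle (a point): centre of the grey handle bar on the loose white lid: bar 90 mm long (lid's x), 16 mm wide (lid's y), 30 mm high; this point is 15 mm below its top and 21 mm above the underside of the lid's plate. Seated, it is 105 mm above the bench over the middle of the box, the lid's x along the box's x (either way round: a half turn fits too)
- lid_plate (a point): centre of the underside of the lid's plate, same axes as lid_handle. Plate 272 (x) x 180 (y) x 6 mm, lid 0.35 kg; four ribs under it reach 8 mm down and enter the box with 3 mm play all round. At the start the lid lies on its ribs on the bench, right way up; seated, the plate lies on the box's rim
- tab_front (a joint): orange snap tab on the lid's -x edge, at its middle (lid's own axes), hinged on the lid with the hinge line parallel to that edge: 0 = raised by 0.30 rad, 0.30 = pressed down flat and engaged (rad). It is stiff: about 6 N down on the pad moves it, it stays where it is left, and it must go right down to its stop; pressing harder there does no harm
- tab_front_pad (a point): the place to press on tab_front: on the top face of the tab (40 mm wide along the edge, 36 mm long outward from its hinge), 25 mm out from the hinge, just over the box's wall when the lid is on. It sinks by about 7 mm while the tab goes down. Its axes move with the tab (x outward from the lid)
- tab_back (a joint): orange snap tab on the lid's +x edge, at its middle (lid's own axes), hinged on the lid with the hinge line parallel to that edge: 0 = raised by 0.30 rad, 0.30 = pressed down flat and engaged (rad). It is stiff: about 6 N down on the pad moves it, it stays where it is left, and it must go right down to its stop; pressing harder there does no harm
- tab_back_pad (a point): the place to press on tab_back: on the top face of the tab (40 mm wide along the edge, 36 mm long outward from its hinge), 25 mm out from the hinge, just over the box's wall when the lid is on. It sinks by about 7 mm while the tab goes down. Its axes move with the tab (x outward from the lid)
- tab_left_front (a joint): orange snap tab on the lid's +y edge, 70 mm from its middle toward -x (lid's own axes), hinged on the lid with the hinge line parallel to that edge: 0 = raised by 0.30 rad, 0.30 = pressed down flat and engaged (rad). It is stiff: about 6 N down on the pad moves it, it stays where it is left, and it must go right down to its stop; pressing harder there does no harm
- tab_left_front_pad (a point): the place to press on tab_left_front: on the top face of the tab (40 mm wide along the edge, 36 mm long outward from its hinge), 25 mm out from the hinge, just over the box's wall when the lid is on. It sinks by about 7 mm while the tab goes down. Its axes move with the tab (x outward from the lid)
- tab_left_back (a joint): orange snap tab on the lid's +y edge, 70 mm from its middle toward +x (lid's own axes), hinged on the lid with the hinge line parallel to that edge: 0 = raised by 0.30 rad, 0.30 = pressed down flat and engaged (rad). It is stiff: about 6 N down on the pad moves it, it stays where it is left, and it must go right down to its stop; pressing harder there does no harm
- tab_left_back_pad (a point): the place to press on tab_left_back: on the top face of the tab (40 mm wide along the edge, 36 mm long outward from its hinge), 25 mm out from the hinge, just over the box's wall when the lid is on. It sinks by about 7 mm while the tab goes down. Its axes move with the tab (x outward from the lid)
- tab_right_front (a joint): orange snap tab on the lid's -y edge, 70 mm from its middle toward -x (lid's own axes), hinged on the lid with the hinge line parallel to that edge: 0 = raised by 0.30 rad, 0.30 = pressed down flat and engaged (rad). It is stiff: about 6 N down on the pad moves it, it stays where it is left, and it must go right down to its stop; pressing harder there does no harm
- tab_right_front_pad (a point): the place to press on tab_right_front: on the top face of the tab (40 mm wide along the edge, 36 mm long outward from its hinge), 25 mm out from the hinge, just over the box's wall when the lid is on. It sinks by about 7 mm while the tab goes down. Its axes move with the tab (x outward from the lid)
- tab_right_back (a joint): orange snap tab on the lid's -y edge, 70 mm from its middle toward +x (lid's own axes), hinged on the lid with the hinge line parallel to that edge: 0 = raised by 0.30 rad, 0.30 = pressed down flat and engaged (rad). It is stiff: about 6 N down on the pad moves it, it stays where it is left, and it must go right down to its stop; pressing harder there does no harm
- tab_right_back_pad (a point): the place to press on tab_right_back: on the top face of the tab (40 mm wide along the edge, 36 mm long outward from its hinge), 25 mm out from the hinge, just over the box's wall when the lid is on. It sinks by about 7 mm while the tab goes down. Its axes move with the tab (x outward from the lid)
- carton_a_center (a point): centre of a brown cardboard small carton, a closed box 130 x 45 mm standing 66 mm high on a long narrow side (0.09 kg, mass varies). This point's x axis runs along the 130 mm length, its y axis along the 66 mm (upward at the start), its z axis across the 45 mm thickness, level. Absent in some starts
- carton_b_center (a point): centre of a brown cardboard small carton, a closed box 130 x 45 mm standing 66 mm high on a long narrow side (0.09 kg, mass varies). This point's x axis runs along the 130 mm length, its y axis along the 66 mm (upward at the start), its z axis across the 45 mm thickness, level. Absent in some starts
- carton_c_center (a point): centre of a brown cardboard small carton, a closed box 120 x 58 mm standing 62 mm high on a long narrow side (0.09 kg, mass varies). This point's x axis runs along the 120 mm length, its y axis along the 62 mm (upward at the start), its z axis across the 58 mm thickness, level. Absent in some starts
- carton_d_center (a point): centre of a brown cardboard small carton, a closed box 100 x 40 mm standing 55 mm high on a long narrow side (0.09 kg, mass varies). This point's x axis runs along the 100 mm length, its y axis along the 55 mm (upward at the start), its z axis across the 40 mm thickness, level. Absent in some starts
- masking_tape_1_center (a point): centre of a flat roll of masking tape, 98 mm across, 25 mm high, at the back; bystander
- desk_stapler_center (a point): centre of a red and black stapler 149 x 68 x 44 mm, at the back right; bystander
- red_marker_center (a point): centre of a felt marker with a red cap, about 140 mm long, 18 mm thick, at the back left; bystander
Not all that is in view belongs to the job. Leave any green or purple look-alike of the part that bears carton_c_center alone.

How it is judged:
On the way, in this order (a step that is already met when the one before it is completed fails the run):
1. every carton present is inside the box (x of carton_a_center in the frame of ship_box between -0.12 and 0.12 m and y of carton_a_center in the frame of ship_box between -0.08 and 0.08 m and z of carton_a_center in the frame of ship_box between 0.01 and 0.065 m and x of carton_b_center in the frame of ship_box between -0.12 and 0.12 m and y of carton_b_center in the frame of ship_box between -0.08 and 0.08 m and z of carton_b_center in the frame of ship_box between 0.01 and 0.065 m and x of carton_c_center in the frame of ship_box between -0.12 and 0.12 m and y of carton_c_center in the frame of ship_box between -0.08 and 0.08 m and z of carton_c_center in the frame of ship_box between 0.01 and 0.065 m and x of carton_d_center in the frame of ship_box between -0.12 and 0.12 m and y of carton_d_center in the frame of ship_box between -0.08 and 0.08 m and z of carton_d_center in the frame of ship_box between 0.01 and 0.065 m), for 0.2 s.
2. the lid sits flat on the box, all six tabs still raised (all of step 1 and x of lid_handle in the frame of ship_box between -0.006 and 0.006 m and y of lid_handle in the frame of ship_box between -0.006 and 0.006 m and z of lid_handle in the frame of ship_box between 0.1 and 0.109 m and angle between lid_handle's own z axis and vertical below 0.04 rad and angle between the x axis of lid_handle and the x axis of ship_box, either way round below 0.08 rad and value of joint each of tab_front, tab_back, tab_left_front, tab_left_back, tab_right_front, tab_right_back below 0.1 rad), for 0.2 s.
3. all six tabs are pressed down and engaged, the lid still seated (all of step 1 and x of lid_handle in the frame of ship_box between -0.006 and 0.006 m and y of lid_handle in the frame of ship_box between -0.006 and 0.006 m and z of lid_handle in the frame of ship_box between 0.1 and 0.109 m and angle between lid_handle's own z axis and vertical below 0.04 rad and angle between the x axis of lid_handle and the x axis of ship_box, either way round below 0.08 rad and value of joint each of tab_front, tab_back, tab_left_front, tab_left_back, tab_right_front, tab_right_back above 0.24 rad), for 0.2 s.
At the end, for the whole second after the job is handed in: Each carton's centre is in the box (within 120 mm of the middle in x, 80 mm in y, 10 to 65 mm up); the lid is seated (handle within 6 mm of the middle, 100 to 109 mm above the box's underside, level to 0.04 rad, square to 0.08 rad); all six tabs are over 0.24 rad (all of step 3); the robot touches nothing.
It fails at once if a bystander (masking tape, stapler or red marker) is moved by more than 3 cm (distance of any of masking_tape_1_center, desk_stapler_center, red_marker_center from where it was at the start of the episode above 0.03 m).
Of carton_a, carton_b, carton_c, carton_d only 2 to 3 are there at a start; the rules pass over those that are not, and their reading is None.
At some moment in a run one of carton_a, carton_b, carton_c, carton_d may be knocked a few centimetres aside while the robot is not near it.
Once in a run the grip may slacken for a moment while it holds something.
It also fails if it takes over 200 s, if anything falls off the work surface, if the arm or the gripper's body presses on something with over 40 N, if the wrist force passes 120 N, or if a joint passes its speed limit or range.

## Working session

There is one attempt and no reset: what is moved stays moved. The work goes in short steps, Python scripts to look and compute and a shell command to move; the robot and the scene stay as the last step left them, time stands still between calls to the robot, and variables do not carry over. Pictures are saved under pics/ and viewed, and the job is handed in when it is done.

```bash
ls; mkdir -p pics
cat > h.py <<'E'
import numpy as np, cv2, sys
from rig import manip
from scipy.spatial.transform import Rotation as R
def cam(name):
    m=manip.camera_model(name); f=210/np.tan(np.radians(m['fovy'])/2)
    if 'camera_from_world' in m: T=np.linalg.inv(np.array(m['camera_from_world']))
    else:
        s=manip.read_state(); W=np.eye(4); W[:3,:3]=R.from_quat(s['eef_rot']).as_matrix(); W[:3,3]=s['eef_pos']
        T=W@np.array(m['mount'])
    return f,m['cx'],m['cy'],T
def ray(c,u,v,z):
    f,cx,cy,T=c; d=T[:3,:3]@np.array([(u-cx)/f,(v-cy)/f,1]); o=T[:3,3]
    return o+d*(z-o[2])/d[2]
def proj(c,p):
    f,cx,cy,T=c; q=np.linalg.inv(T)@np.append(p,1); return np.array([cx+f*q[0]/q[2],cy+f*q[1]/q[2]])
def snap(name,tag):
    c=cam(name); im=np.array(manip.read_camera(name)); cv2.imwrite(f'pics/{tag}.png',im); return c,im
E
python3 - <<'E'
from h import *
s=manip.read_state(); print(s, manip.hold_point_z)
for n in ['scene','side','wrist']:
    c,im=snap(n,n+'0'); print(n,c, manip.camera_model(n))
E
```

```text
pics
{'clock': 0.0, 'qpos': array([ 1.31180774,  0.69000196, -0.19452   ,  1.56637499,  0.15729611,
        0.90251272, -0.21510134]), 'dq': array([ 0.00033766,  0.00045744,  0.00011766,  0.00119426,  0.00098241,
        0.00093913, -0.00093083]), 'tau': array([-5.14253497e-04, -5.39615107e+01, -1.26667432e+00, -1.58545339e+01,
        9.19891783e-03,  9.40009661e-03, -1.98402421e-05]), 'eef_pos': array([ 0.18014904, -0.59777215,  0.23046475]), 'eef_rot': array([-0.56724337,  0.4222576 , -0.42112297,  0.56796912]), 'ft_force': array([ 0.59869424, -0.2849199 , -0.40501131]), 'torque': array([-0.04086428, -0.01502531,  0.03197099]), 'grip_width': 0.08541581046030894} -0.0187
scene (np.float64(428.21566968727), 278.2779971793641, 207.62883430389542, array([[-0.65482161, -0.56248366,  0.50479777, -0.0547463 ],
       [-0.75572895,  0.49533108, -0.42839336,  0.4893717 ],
       [-0.00907776, -0.66201152, -0.74943869,  1.00044241],
       [ 0.        ,  0.        ,  0.        ,  1.        ]])) {'fovy': 52.24731905729538, 'cx': 278.2779971793641, 'cy': 207.62883430389542, 'camera_from_world
[... 971 characters left out ...]
067, 210.16584939007114, array([[ 0.28877329, -0.90439646, -0.31412901,  0.26124466],
       [-0.95739641, -0.27328343, -0.09331816, -0.57312492],
       [-0.00144964,  0.32769378, -0.94478288,  0.37263792],
       [ 0.        ,  0.        ,  0.        ,  1.        ]])) {'fovy': 66.98940820115155, 'cx': 283.8653246639067, 'cy': 210.16584939007114, 'mount': array([[ 9.99999972e-01,  1.76853194e-05,  2.38046936e-04,
        -5.11914709e-04],
       [-2.19117962e-04, -3.27590052e-01,  9.44819935e-01,
        -1.42100350e-01],
       [ 9.46912504e-05, -9.44819960e-01, -3.27590039e-01,
         8.47256770e-02],
       [ 0.00000000e+00,  0.00000000e+00,  0.00000000e+00,
         1.00000000e+00]])}
```

View pics/scene0.png

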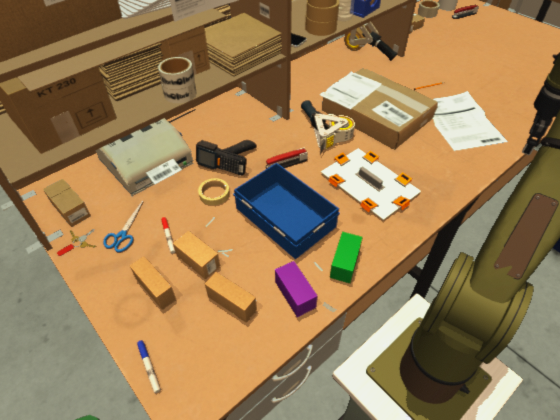

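View pics/side0.png

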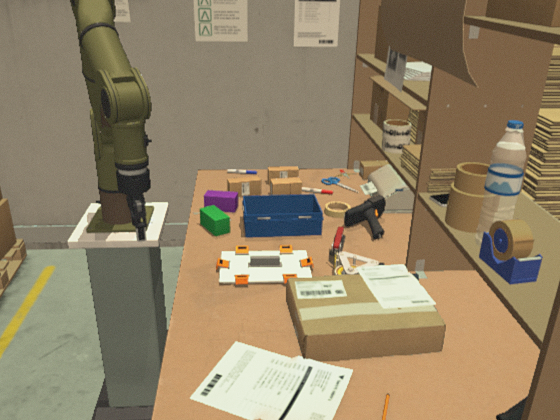

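View pics/wrist0.png

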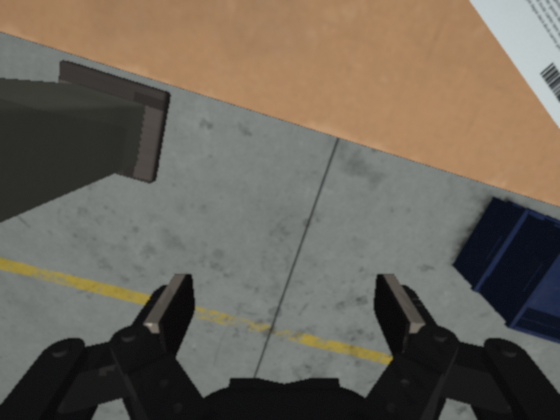

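Run:
```python
from h import *
im=cv2.imread('pics/scene0.png'); c=cam('scene')
cv2.imwrite('pics/crop1.png',cv2.resize(im[215:335,110:270],None,fx=5,fy=5,interpolation=cv2.INTER_CUBIC))
cv2.imwrite('pics/crop2.png',cv2.resize(im[130:260,220:430],None,fx=3.8,fy=3.8,interpolation=cv2.INTER_CUBIC))
for n,u,v in [('lid',371,182),('box',287,205),('c1',153,283),('c2',197,253),('c3',231,296),('tape',213,192),('pur',295,288),('green',346,256),('shelfcarton',67,200),('marker',168,235)]:
    print(n,ray(c,u,v,0.05).round(3))
```

```text
lid [ 0.475 -0.341  0.05 ]
box [ 0.576 -0.08   0.05 ]
c1 [0.603 0.357 0.05 ]
c2 [0.607 0.219 0.05 ]
c3 [0.44  0.229 0.05 ]
tape [0.766 0.054 0.05 ]
pur [0.352 0.093 0.05 ]
green [ 0.334 -0.077  0.05 ]
shelfcarton [1.031 0.406 0.05 ]
marker [0.713 0.246 0.05 ]
```

View pics/crop1.png

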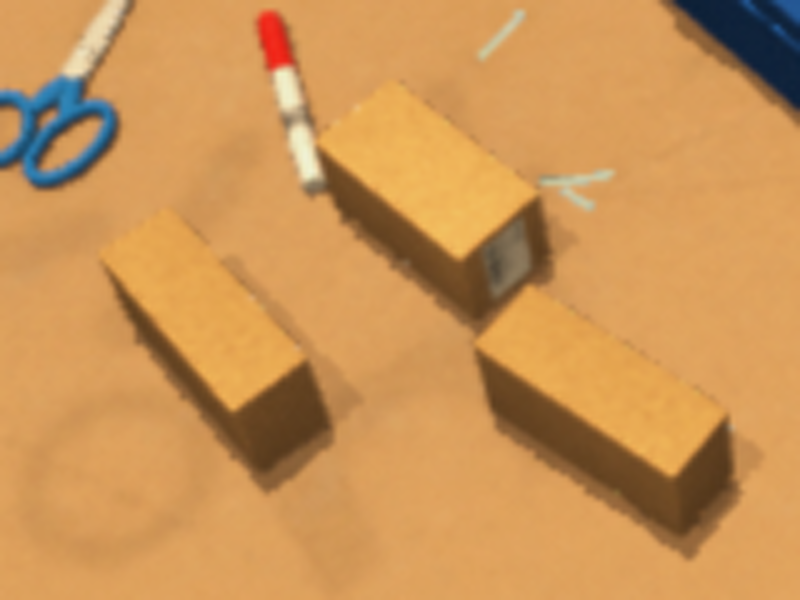

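View pics/crop2.png

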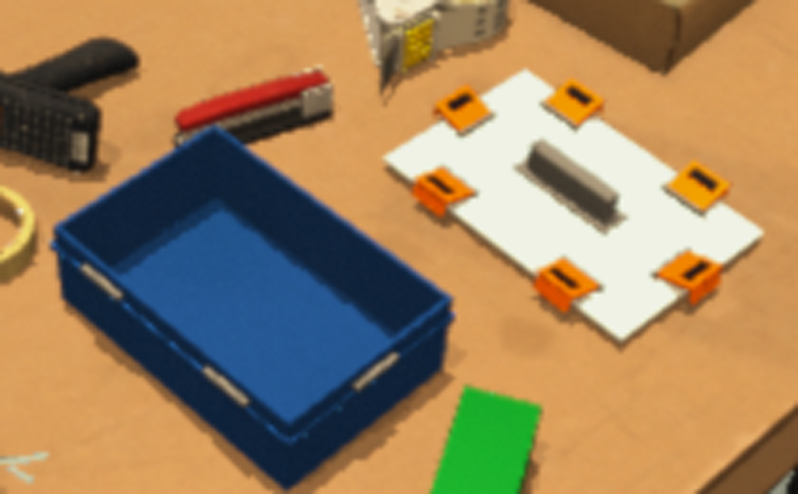

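Run:
```python
from h import *
c=cam('scene')
def P(pts,k,u0,v0,z): return np.array([ray(c,(p[0]+.5)/k-.5+u0,(p[1]+.5)/k-.5+v0,z)[:2] for p in pts])
def rep(n,Q):
    e=[np.linalg.norm(Q[i]-Q[(i+1)%4])*1000 for i in range(4)]
    d=Q[1]-Q[0]; print(n,'ctr',Q.mean(0).round(4),'edges',np.round(e),'ang01',np.degrees(np.arctan2(d[1],d[0])).round(1), 'ang32',np.degrees(np.arctan2(*(Q[2]-Q[3])[::-1])).round(1)); print(Q.round(3).tolist())
rep('L',P([(100,255),(237,412),(308,358),(168,209)],5,110,215,.066))
rep('C',P([(318,147),(464,258),(540,198),(393,82)],5,110,215,.062))
rep('R',P([(475,345),(676,476),(730,418),(535,288)],5,110,215,.066))
rep('box',P([(54,240),(291,437),(450,300),(211,127)],3.8,220,130,.084))
rep('lid',P([(384,159),(624,345),(763,232),(526,70)],3.8,220,130,.014))
```

```text
L ctr [0.6158 0.3545] edges [129.  43. 128.  41.] ang01 -177.1 ang32 -176.5
[[0.679, 0.379], [0.55, 0.372], [0.553, 0.33], [0.681, 0.338]]
C ctr [0.6144 0.2182] edges [114.  52. 120.  57.] ang01 -170.4 ang32 -172.5
[[0.667, 0.255], [0.554, 0.236], [0.559, 0.183], [0.678, 0.199]]
R ctr [0.4459 0.2259] edges [128.  40. 128.  43.] ang01 -165.8 ang32 -167.2
[[0.504, 0.262], [0.38, 0.231], [0.387, 0.191], [0.512, 0.22]]
box ctr [ 0.5708 -0.067 ] edges [261. 176. 263. 176.] ang01 -177.8 ang32 -177.8
[[0.693, 0.026], [0.432, 0.016], [0.447, -0.16], [0.71, -0.15]]
lid ctr [ 0.5004 -0.372 ] edges [275. 182. 270. 181.] ang01 178.5 ang32 178.7
[[0.638, -0.285], [0.363, -0.278], [0.366, -0.46], [0.635, -0.466]]
```

```bash
cat >> h.py <<'E'
def go(p=None,yaw=None):
    "deltas from measured pose to world target p (TCP) and tool-x yaw in deg (mod 180)"
    s=manip.read_state(); M=R.from_quat(s['eef_rot']).as_matrix(); q=s['eef_pos']
    cur=np.degrees(np.arctan2(M[1,0],M[0,0]))
    print('pos',q.round(4),'yaw %.1f'%cur,'y-axis',M[:,1].round(3),'w %.4f'%s['grip_width'],'F',s['ft_force'].round(1),'q7 %.2f'%s['qpos'][6],'t %.1f'%s['clock'])
    if p is not None: print('tool shift mm',(M.T@(np.array(p)-q)*1000).round(1))
    if yaw is not None:
        d=(cur-yaw+180)%360-180; print('twist',np.radians(d).round(3))
E
python3 - <<'E'
from h import *
go([.5,-.25,.25],14-90+180)
c=cam('scene')
print('marker ends',ray(c,168+0,219,.01),ray(c,110+313/5,215+185/5,.01))
E
```

```text
pos [ 0.1802 -0.5979  0.2307] yaw -73.2 y-axis [-0.001  0.001 -1.   ] w 0.0856 F [-0.1 -0.3  0. ] q7 -0.22 t 0.1
tool shift mm [-240.8  -19.   406.6]
twist -3.093
marker ends [0.79816307 0.20361942 0.01      ] [0.68355562 0.25801158 0.01      ]
```

Candidates for "carton": brown at (153,283), (197,253) and (231,296); also brown under the shelf (67,200), purple (295,288) and green (346,256). By the description, the first three are mine (crop1 confirms: two 130x45, one thicker 120x58). I'll start with the right one, (231,296).

```bash
python3 -m creep '{"linear":[[-0.03,-0.002,0.051],[-0.03,-0.002,0.051],[-0.03,-0.002,0.051],[-0.03,-0.002,0.051],[-0.03,-0.002,0.051],[-0.03,-0.002,0.051],[-0.03,-0.002,0.051],[-0.03,-0.002,0.051]],"twist":[0,0,0,0,0,0,0,0],"jaw":[1,1,1,1,1,1,1,1]}' 60; python3 -c "
from h import *
go([.446,.226,.25],104)"
```

```text
clock: 1.15
eef_pos: [0.5028, -0.2493, 0.2472]
eef_rot: [0.568, -0.422, 0.422, -0.567]
ft_force: [1.3, -0.6, 0.6]
grip_width: 0.0852
pos [ 0.5028 -0.2493  0.2472] yaw -73.2 y-axis [-0. -0. -1.] w 0.0852 F [ 1.3 -0.6  0.6] q7 -1.02 t 1.1
tool shift mm [-471.5   -2.8   82.8]
twist -3.093
```

```bash
python3 -m creep '{"linear":[[-0.059,0,0.01],[-0.059,0,0.01],[-0.059,0,0.01],[-0.059,0,0.01],[-0.059,0,0.01],[-0.059,0,0.01],[-0.059,0,0.01],[-0.059,0,0.01]],"twist":[0,0,0,0,0,0,0,0.05],"jaw":[1,1,1,1,1,1,1,1]}' 60; python3 -c "
from h import *
go([.446,.226,.25],104-180)
snap('wrist','w1');snap('scene','s1')"
```

```text
clock: 2.15
eef_pos: [0.4417, 0.2259, 0.2472]
eef_rot: [0.557, -0.436, 0.436, -0.557]
ft_force: [1.1, 0.8, 0.2]
grip_width: 0.0855
pos [0.4417 0.2259 0.2472] yaw -76.2 y-axis [ 0. -0. -1.] w 0.0855 F [1.1 0.8 0.2] q7 -1.98 t 2.1
tool shift mm [ 0.9 -2.8  4.2]
twist -0.003
```

View pics/w1.png

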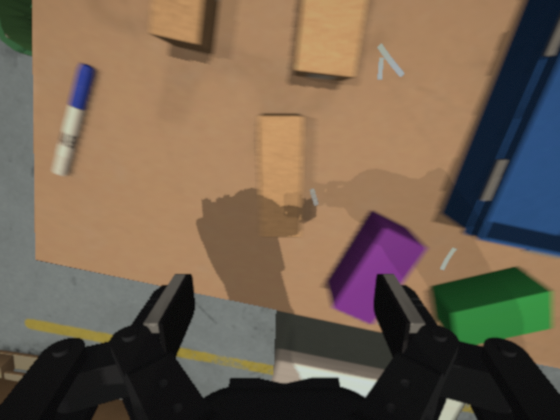

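View pics/s1.png

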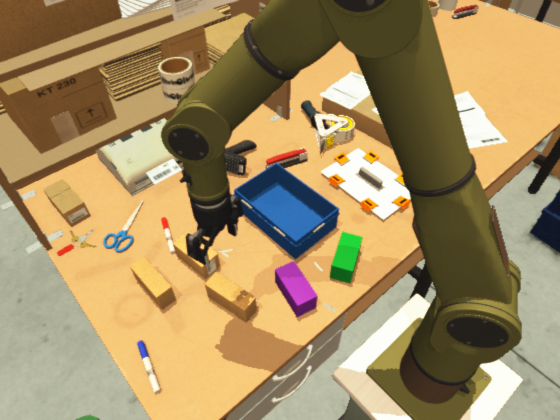

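Run:
```python
from h import *
c=cam('wrist')
def rep(n,pts,z):
    Q=np.array([ray(c,*p,z)[:2] for p in pts]); print(n,Q.mean(0).round(4),[round(1000*np.linalg.norm(Q[i]-Q[(i+1)%4])) for i in range(4)],np.degrees(np.arctan2(*(Q[0]-Q[3]+Q[1]-Q[2])[::-1])).round(1))
rep('R',[(258,115),(304,115),(300,235),(258,233)],.066)
rep('box',[(536,0),(560,30),(465,228),(445,218)],.084)
print(proj(c,[.446,.226,.066]))
im=cv2.imread('pics/w1.png'); cv2.imwrite('pics/w1c.png',cv2.resize(im[90:260,220:340],None,fx=4,fy=4))
```

```text
R [0.4464 0.241 ] [45, 128, 47, 125] 13.5
box [0.5468 0.0575] [34, 187, 25, 197] 1.1
[293.72015955 182.14290172]
```

View pics/w1c.png

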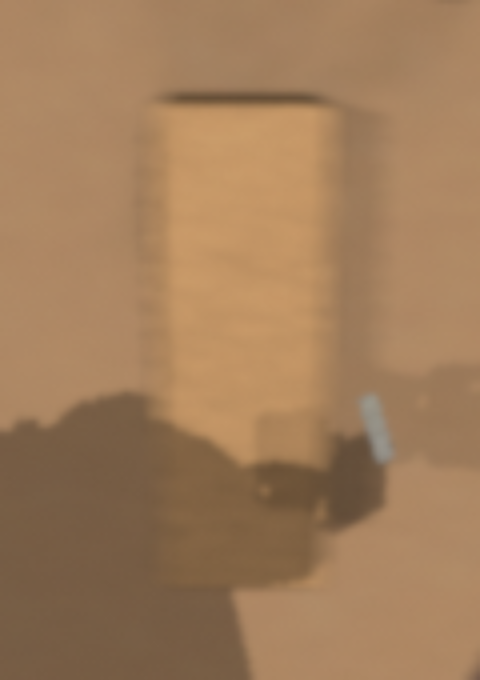

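```bash
python3 -m creep '{"linear":[[0,0,0],[0,0,0]],"twist":[0,0],"jaw":[1,1]}'; python3 -c "
from h import *
go([.446,.226,.25],104-180)
c,im=snap('wrist','w2')
cv2.imwrite('pics/w2c.png',cv2.resize(im[90:260,220:340],None,fx=4,fy=4))
go()"
```

```text
clock: 2.5
eef_pos: [0.4424, 0.2221, 0.2471]
eef_rot: [0.557, -0.436, 0.437, -0.556]
ft_force: [0.4, 0.4, 0.5]
grip_width: 0.0854
pos [0.4424 0.2221 0.2471] yaw -76.2 y-axis [-0.    -0.001 -1.   ] w 0.0854 F [0.4 0.4 0.5] q7 -1.97 t 2.5
tool shift mm [-2.9 -2.9  4.4]
twist -0.004
pos [0.4426 0.2221 0.2472] yaw -76.3 y-axis [-0.    -0.001 -1.   ] w 0.0853 F [-0.2 -0.7  0.8] q7 -1.97 t 2.5
```

View pics/w2c.png

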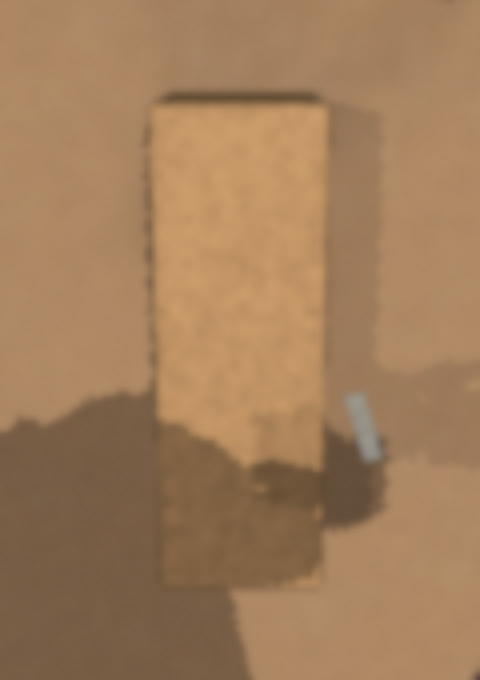

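Run:
```python
from h import *
c=cam('wrist')
def rep(n,pts,z):
    Q=np.array([ray(c,(p[0]+.5)/4-.5+220,(p[1]+.5)/4-.5+90,z)[:2] for p in pts]); print(n,Q.mean(0).round(4),[round(1000*np.linalg.norm(Q[i]-Q[(i+1)%4])) for i in range(4)],np.degrees(np.arctan2(*(Q[0]-Q[3]+Q[1]-Q[2])[::-1])).round(1))
rep('R',[(151,102),(329,102),(323,588),(162,588)],.066)
print(proj(c,[.446,.226,.066]))
# scene vs wrist calibration: fingertip in scene at TCP
s=cam('scene'); print('tcp in scene',proj(s,manip.read_state()['eef_pos']))
print('tcp in wrist',proj(c,manip.read_state()['eef_pos']))
cc,im=snap('scene','s2'); cv2.imwrite('pics/s2c.png',cv2.resize(im[170:330,120:280],None,fx=3.7,fy=3.7))
```

```text
R [0.4475 0.2277] [43, 129, 45, 129] 13.8
[281.22026372 181.46985543]
tcp in scene [224.50247215 247.47264647]
tcp in wrist [284.80156078 275.7378645 ]
```

View pics/s2c.png

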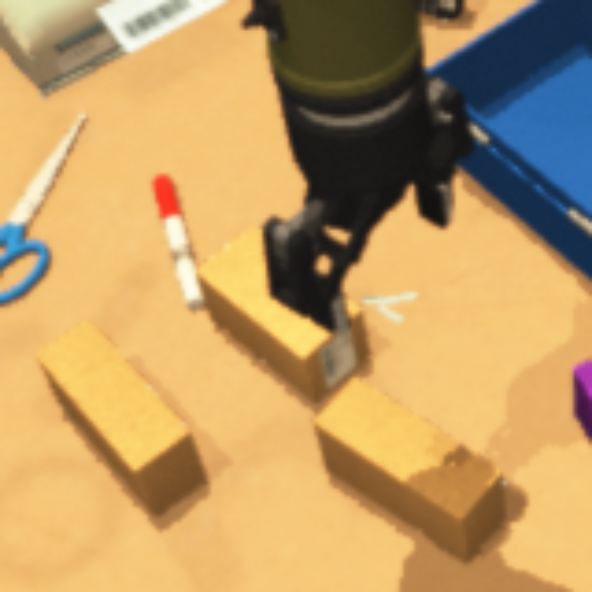

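```bash
python3 -c "
from h import *
go([.447,.227,.026],103.8-180)"
```

```text
pos [0.4426 0.2223 0.2472] yaw -76.3 y-axis [-0.    -0.001 -1.   ] w 0.0857 F [ 0.2 -0.6  0.1] q7 -1.97 t 2.6
tool shift mm [ -3.8 221.2   5.5]
twist -0.001
```

```bash
python3 -m creep '{"linear":[[-0.004,0,0.005],[0,0.045,0],[0,0.05,0],[0,0.05,0],[0,0.04,0],[0,0.025,0],[0,0.011,0],[0,0,0]],"twist":[0,0,0,0,0,0,0,0],"jaw":[1,1,1,1,1,1,1,1]}' 60; python3 -c "
from h import *
go([.447,.227,.026],103.8-180)"
```

```text
clock: 3.6
eef_pos: [0.4462, 0.2292, 0.0261]
eef_rot: [0.557, -0.436, 0.436, -0.557]
ft_force: [-0.1, 0.6, 0.4]
grip_width: 0.0856
pos [0.4462 0.2292 0.0261] yaw -76.1 y-axis [-0. -0. -1.] w 0.0856 F [-0.1  0.6  0.4] q7 -2.04 t 3.6
tool shift mm [2.3 0.1 0.2]
twist 0.002
```

```bash
python3 -m creep '{"linear":[[0,0,0],[0,0,0],[0,0,0],[0,0,0],[0,0,0],[0,0,0]],"twist":[0,0,0,0,0,0],"jaw":[0.3,0.2,0.2,0.2,0.2,0.2]}' 60;  python3 -m creep '{"linear":[[0,-0.02,0],[0,-0.05,0],[0,-0.06,0],[0,-0.05,0],[0,-0.01,0],[0,0,0]],"twist":[0,0,0,0,0,0],"jaw":[0.2,0.2,0.2,0.2,0.2,0.2]}' 60; python3 -c "
from h import *
b=np.array([.571,-.067]); a=np.radians(2.2); ex=np.array([np.cos(a),np.sin(a)])
p=b-ex*.079; print(p)
go([*p,.22],2.2); snap('wrist','w3');snap('side','sd3')"
```

```text
clock: 4.35
eef_pos: [0.4467, 0.2293, 0.0273]
eef_rot: [-0.556, 0.436, -0.436, 0.557]
ft_force: [0.9, -0.5, 5.6]
grip_width: 0.0445
clock: 5.1
eef_pos: [0.4459, 0.229, 0.2165]
eef_rot: [-0.557, 0.436, -0.436, 0.557]
ft_force: [-0.3, 0.1, -1.7]
grip_width: 0.0446
[ 0.49205823 -0.07003264]
pos [0.4459 0.229  0.2165] yaw -76.1 y-axis [ 0.001  0.    -1.   ] w 0.0446 F [-0.3  0.1 -1.7] q7 -2.00 t 5.1
tool shift mm [301.4  -3.5 -27.1]
twist -1.367
```

View pics/w3.png

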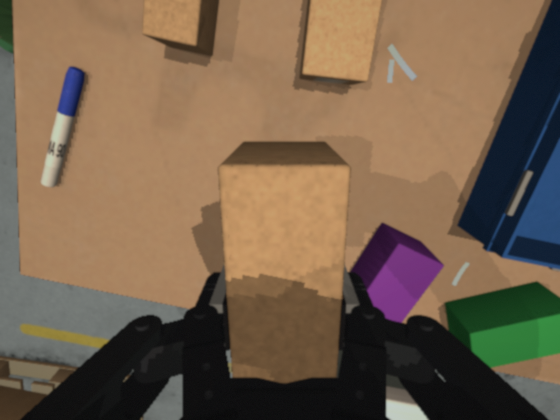

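```bash
python3 -m creep '{"linear":[[0.04,0,-0.0045],[0.06,0,-0.0045],[0.06,0,-0.0045],[0.06,0,-0.0045],[0.05,0,-0.0045],[0.031,0,-0.0045],[0,0,0]],"twist":[0,0,0,0,0,0,0],"jaw":[0.2,0.2,0.2,0.2,0.2,0.2,0.2]}' 60;  python3 -m creep '{"linear":[[0,0,0],[0,0,0],[0,0,0],[0,0,0],[0,0,0],[0,0,0],[0,0,0],[0,0,0]],"twist":[-0.171,-0.171,-0.171,-0.171,-0.171,-0.171,-0.171,-0.17],"jaw":[0.2,0.2,0.2,0.2,0.2,0.2,0.2,0.2]}' 60;python3 -m creep '{"linear":[[0,0,0],[0,0,0]],"twist":[0,0],"jaw":[0.2,0.2]}' 60; python3 -c "
from h import *
go([.492,-.07,.22],2.2); snap('wrist','w4')"
```

```text
clock: 6.08
eef_pos: [0.4909, -0.0728, 0.2144]
eef_rot: [0.557, -0.438, 0.437, -0.554]
ft_force: [0.6, 1.2, -1.2]
grip_width: 0.0445
clock: 7.08
eef_pos: [0.4913, -0.0678, 0.215]
eef_rot: [-0.706, -0.016, 0.018, 0.707]
ft_force: [-0.1, -1.0, -1.1]
grip_width: 0.0446
clock: 7.32
eef_pos: [0.4918, -0.0687, 0.2157]
eef_rot: [-0.707, -0.013, 0.014, 0.707]
ft_force: [-0.8, -0.2, -0.8]
grip_width: 0.0445
pos [ 0.4918 -0.0687  0.2157] yaw 2.1 y-axis [-0.001  0.001 -1.   ] w 0.0445 F [-0.8 -0.2 -0.8] q7 -0.41 t 7.3
tool shift mm [ 0.2 -4.3 -1.3]
twist -0.001
```

View pics/w4.png

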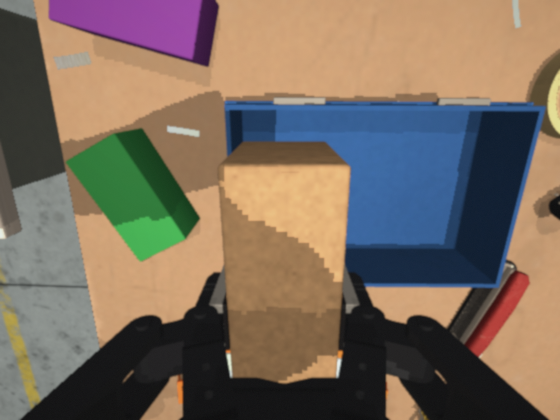

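```bash
python3 -c "
from h import *
c=cam('wrist')
for p in [(226,101),(544,105),(503,286)]: print(ray(c,*p,.084).round(3))
b=np.array([.571,-.067]); a=np.radians(2.2); M=np.array([[np.cos(a),-np.sin(a)],[np.sin(a),np.cos(a)]])
for q in [(-.132,.086),(.132,.086),(.132,-.086)]: print((b+M@q).round(3))
im=cv2.imread('pics/w4.png'); cv2.imwrite('pics/w4c.png',cv2.resize(im[80:300,200:560],None,fx=2.2,fy=2.2))
"
```

```text
[0.441 0.014 0.084]
[0.702 0.02  0.084]
[ 0.713 -0.15   0.084]
[0.436 0.014]
[0.7   0.024]
[ 0.706 -0.148]
```

View pics/w4c.png

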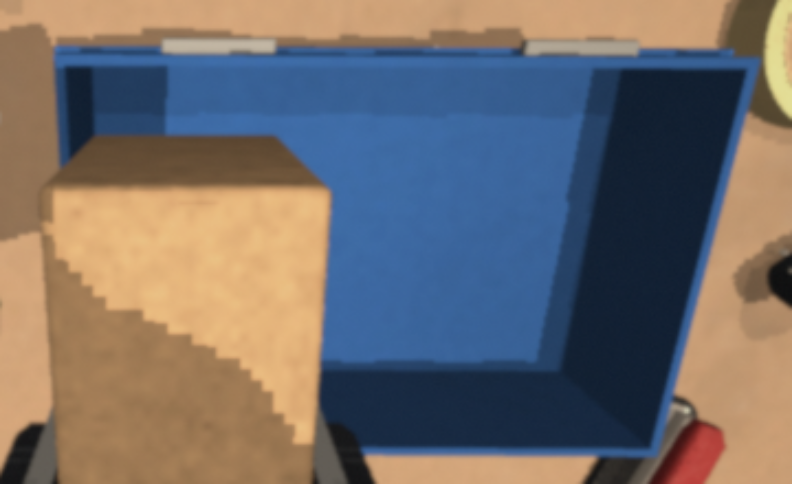

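```bash
python3 -m creep '{"linear":[[0.002,0.02,0],[0,0.05,0],[0,0.05,0],[0,0.04,0],[0,0.018,0],[0,0,0],[0,0.003,0],[0,0,0]],"twist":[0,0,0,0,0,0,0,0],"jaw":[0.2,0.2,0.2,0.2,0.2,0.2,0.2,0.2]}' 60; python3 -c "
from h import *
go([.494,-.07,.031],2.2)"
```

```text
clock: 8.38
eef_pos: [0.4945, -0.069, 0.0369]
eef_rot: [0.707, 0.014, -0.013, -0.707]
ft_force: [-1.8, 1.5, 17.8]
grip_width: 0.0444
pos [ 0.4945 -0.069   0.0369] yaw 2.2 y-axis [ 0.001 -0.001 -1.   ] w 0.0444 F [-1.8  1.5 17.8] q7 -0.68 t 8.4
tool shift mm [-0.5  5.9 -1. ]
twist -0.0
```

```bash
python3 -m creep '{"linear":[[0,-0.003,0],[0,0,0],[0,0,0],[0,0,0]],"twist":[0,0,0,0],"jaw":[0.2,0.75,0.75,0.75]}' 60;  python3 -m creep '{"linear":[[0,-0.02,0],[0,-0.05,0],[0,-0.06,0],[0,-0.05,0],[0,-0.01,0],[0,0,0]],"twist":[0,0,0,0,0,0],"jaw":[0.75,0.75,0.75,0.75,0.75,0.75]}' 60; python3 -c "
from h import *
go([.494,-.07,.22],2.2); snap('wrist','w5');snap('scene','s5')"
```

```text
clock: 8.88
eef_pos: [0.4957, -0.0691, 0.0384]
eef_rot: [-0.707, -0.015, 0.013, 0.707]
ft_force: [4.1, -0.0, 1.5]
grip_width: 0.0642
clock: 9.62
eef_pos: [0.4934, -0.0698, 0.2279]
eef_rot: [0.707, 0.013, -0.014, -0.707]
ft_force: [-0.5, -0.4, 0.2]
grip_width: 0.0641
pos [ 0.4934 -0.0698  0.2279] yaw 2.2 y-axis [-0.001 -0.001 -1.   ] w 0.0641 F [-0.5 -0.4  0.2] q7 -0.41 t 9.6
tool shift mm [ 0.6  7.9 -0.2]
twist 0.0
```

View pics/w5.png

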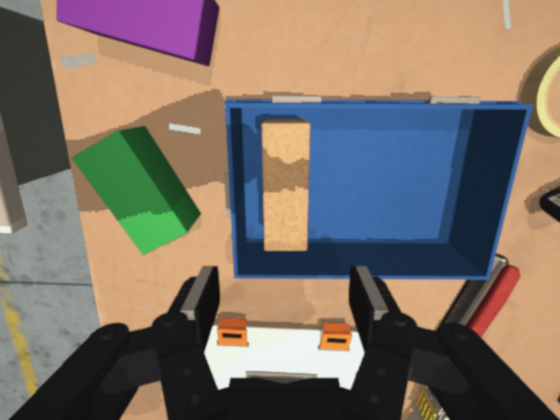

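View pics/s5.png

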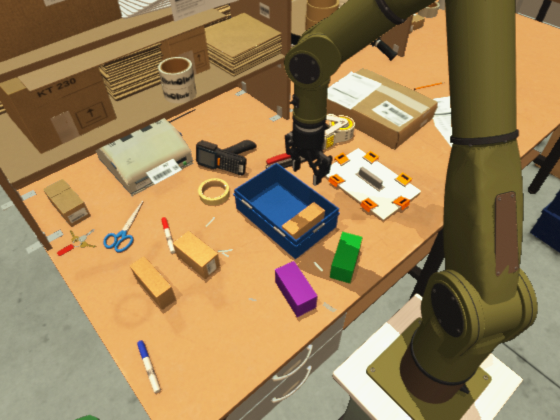

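```bash
python3 -c "
from h import *
c=cam('wrist'); im=cv2.imread('pics/w5.png')
cv2.imwrite('pics/w5c.png',cv2.resize(im[90:290,215:545],None,fx=2.4,fy=2.4))
Q=np.array([ray(c,*p,.084)[:2] for p in [(226,102),(531,105),(490,278),(234,276)]]); print(Q.round(3),Q.mean(0))
Q=np.array([ray(c,*p,.07)[:2] for p in [(263,121),(309,123),(308,250),(264,249)]]); print(Q.round(3),Q.mean(0))
"
```

```text
[[ 0.44   0.012]
 [ 0.699  0.02 ]
 [ 0.707 -0.148]
 [ 0.445 -0.157]] [ 0.57247224 -0.06848195]
[[ 0.471 -0.003]
 [ 0.513 -0.004]
 [ 0.52  -0.131]
 [ 0.474 -0.132]] [ 0.49422255 -0.06750976]
```

View pics/w5c.png

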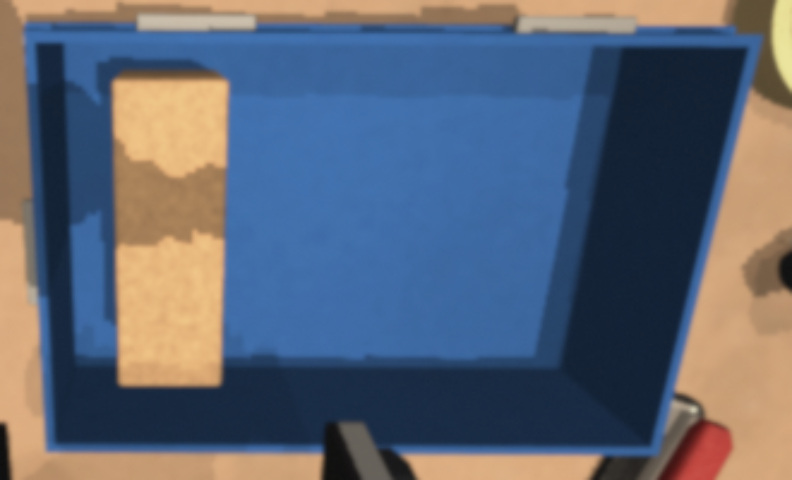

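```bash
python3 -c "
from h import *
go([.614,.217,.23],-81.5)";  python3 -m creep '{"linear":[[0.024,0,0.05],[0.024,0,0.058],[0.024,0,0.058],[0.024,0,0.055],[0.024,0,0.04],[0.011,0,0.021],[0,0,0]],"twist":[0.18,0,0,0,0,0,0],"jaw":[1,1,1,1,1,1,1]}' 60;  python3 -m creep '{"linear":[[0,0,0],[0,0,0],[0,0,0],[0,0,0],[0,0,0],[0,0,0],[0,0,0],[0,0,0]],"twist":[0.183,0.183,0.183,0.183,0.183,0.183,0.183,0],"jaw":[1,1,1,1,1,1,1,1]}' 60; python3 -m creep '{"linear":[[0,0,0],[0,0,0]],"twist":[0,0],"jaw":[1,1]}'; python3 -c "
from h import *
go([.614,.217,.25],-81.5); snap('wrist','w6'); c,im=snap('scene','s6')
cv2.imwrite('pics/s6c.png',cv2.resize(im[215:335,110:270],None,fx=4,fy=4))"
```

```text
pos [ 0.4927 -0.0697  0.2267] yaw 2.2 y-axis [-0.004 -0.    -1.   ] w 0.0639 F [-0.2  0.7 -0.9] q7 -0.41 t 9.7
tool shift mm [132.3  -3.9 281.8]
twist 1.461
clock: 10.6
eef_pos: [0.6534, 0.1979, 0.2254]
eef_rot: [0.706, -0.05, 0.047, -0.705]
ft_force: [-0.3, -1.1, -0.7]
grip_width: 0.085
clock: 11.6
eef_pos: [0.6535, 0.194, 0.2271]
eef_rot: [0.537, -0.461, 0.461, -0.535]
ft_force: [0.5, -0.0, -0.1]
grip_width: 0.0857
clock: 11.85
eef_pos: [0.6543, 0.1953, 0.228]
eef_rot: [0.536, -0.461, 0.461, -0.536]
ft_force: [0.1, 0.5, -0.0]
grip_width: 0.0854
pos [0.6543 0.1953 0.228 ] yaw -81.4 y-axis [-0.001 -0.    -1.   ] w 0.0854 F [ 0.1  0.5 -0. ] q7 -1.89 t 11.8
tool shift mm [-27.5 -22.  -36.6]
twist 0.002
```

View pics/w6.png

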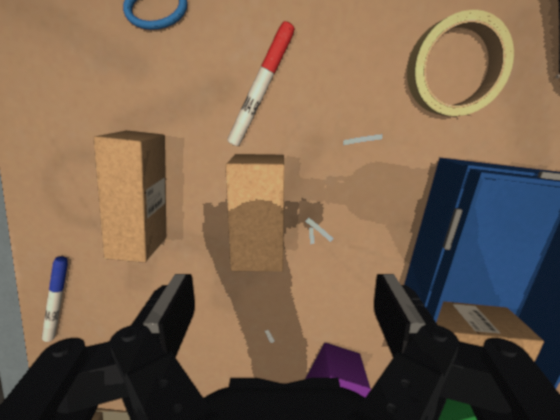

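View pics/s6c.png

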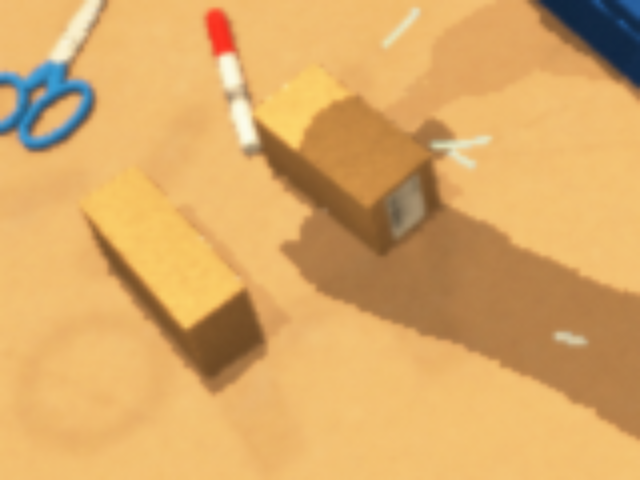

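```bash
python3 -c "
from h import *
c=cam('wrist'); 
Q=np.array([ray(c,*p,.062)[:2] for p in [(228,156),(285,156),(282,270),(231,270)]]); print(Q.round(3),Q.mean(0),[round(1000*np.linalg.norm(Q[i]-Q[(i+1)%4])) for i in range(4)],np.degrees(np.arctan2(*(Q[0]-Q[3]+Q[1]-Q[2])[::-1])))
m=Q.mean(0); go([*m,.026],np.degrees(np.arctan2(*(Q[0]-Q[3]+Q[1]-Q[2])[::-1]))-90)
"
```

```text
[[0.679 0.255]
 [0.688 0.2  ]
 [0.563 0.184]
 [0.555 0.24 ]] [0.62118869 0.21958594] [55, 125, 56, 125] 6.951112461190156
pos [0.6544 0.1955 0.2281] yaw -81.4 y-axis [-0. -0. -1.] w 0.0855 F [-0.2 -0.2 -0.4] q7 -1.89 t 11.9
tool shift mm [-28.8 202.1 -29.2]
twist 0.028
```

```bash
python3 -m creep '{"linear":[[-0.029,0,-0.031],[0,0.03,0],[0,0.05,0],[0,0.05,0],[0,0.04,0],[0,0.022,0],[0,0.01,0],[0,0,0]],"twist":[0.02,0,0,0,0,0,0,0],"jaw":[1,1,1,1,1,1,1,1]}' 60; python3 -m creep '{"linear":[[0,0,0],[0,0,0],[0,0,0],[0,0,0],[0,0,0],[0,0,0]],"twist":[0,0,0,0,0,0],"jaw":[0.3,0.3,0.3,0.3,0.3,0.3]}' 60;  python3 -m creep '{"linear":[[0,-0.02,0],[0,-0.05,0],[0,-0.06,0],[0,-0.05,0],[0,-0.01,0],[0,0,0]],"twist":[0,0,0,0,0,0],"jaw":[0.3,0.3,0.3,0.3,0.3,0.3]}' 60; python3 -c "
from h import *
go([.572,-.069,.216],2.2); snap('wrist','w7')"
```

```text
clock: 12.95
eef_pos: [0.62, 0.22, 0.0267]
eef_rot: [-0.531, 0.467, -0.467, 0.531]
ft_force: [-0.4, 1.1, 0.5]
grip_width: 0.085
clock: 13.7
eef_pos: [0.6207, 0.2203, 0.028]
eef_rot: [-0.53, 0.466, -0.467, 0.532]
ft_force: [0.0, -0.4, 6.7]
grip_width: 0.0572
clock: 14.45
eef_pos: [0.6194, 0.2197, 0.2171]
eef_rot: [-0.531, 0.467, -0.467, 0.531]
ft_force: [0.2, 0.5, -2.4]
grip_width: 0.0572
pos [0.6194 0.2197 0.2171] yaw -82.6 y-axis [ 0.001  0.    -1.   ] w 0.0572 F [ 0.2  0.5 -2.4] q7 -1.97 t 14.4
tool shift mm [280.2   1.  -84.1]
twist -1.48
```

View pics/w7.png

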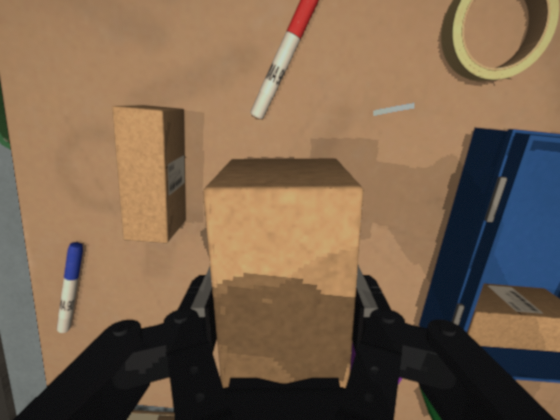

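```bash
python3 -m creep '{"linear":[[0.025,0,-0.012],[0.05,0,-0.015],[0.055,0,-0.015],[0.055,0,-0.015],[0.05,0,-0.015],[0.03,0,-0.012],[0.015,0,0],[0,0,0]],"twist":[0,0,0,0,0,0,0,0],"jaw":[0.3,0.3,0.3,0.3,0.3,0.3,0.3,0.3]}' 60;  python3 -m creep '{"linear":[[0,0,0],[0,0,0],[0,0,0],[0,0,0],[0,0,0],[0,0,0],[0,0,0],[0,0,0]],"twist":[-0.185,-0.185,-0.185,-0.185,-0.185,-0.185,-0.185,-0.185],"jaw":[0.3,0.3,0.3,0.3,0.3,0.3,0.3,0.3]}' 60;python3 -m creep '{"linear":[[0,0,0],[0,0,0]],"twist":[0,0],"jaw":[0.3,0.3]}' 60; python3 -c "
from h import *
go([.572,-.069,.039],2.2); snap('wrist','w8')"
```

```text
clock: 15.5
eef_pos: [0.5722, -0.0688, 0.2153]
eef_rot: [0.531, -0.467, 0.467, -0.531]
ft_force: [-0.2, 0.4, -2.0]
grip_width: 0.0572
clock: 16.5
eef_pos: [0.5727, -0.0656, 0.2161]
eef_rot: [-0.706, -0.017, 0.017, 0.708]
ft_force: [-0.1, 0.5, -2.0]
grip_width: 0.057
clock: 16.75
eef_pos: [0.5724, -0.0673, 0.2161]
eef_rot: [-0.707, -0.013, 0.013, 0.707]
ft_force: [0.1, 0.6, -0.9]
grip_width: 0.0572
pos [ 0.5724 -0.0673  0.2161] yaw 2.1 y-axis [-0.     0.001 -1.   ] w 0.0572 F [ 0.1  0.6 -0.9] q7 -0.41 t 16.8
tool shift mm [ -0.4 177.1  -1.8]
twist -0.002
```

View pics/w8.png

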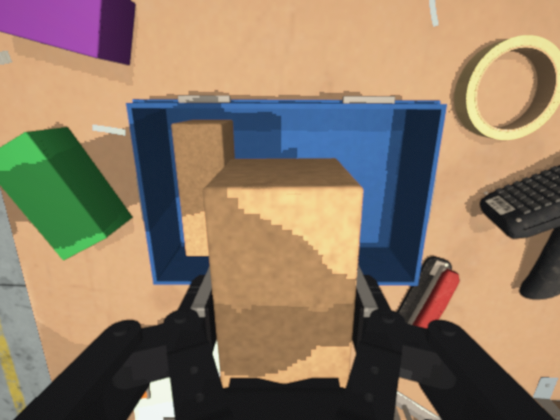

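```bash
python3 -m creep '{"linear":[[0.001,0.02,-0.001],[0,0.05,0],[0,0.05,0],[0,0.038,0],[0,0.015,0],[0,0.004,0],[0,0.002,0],[0,0,0]],"twist":[0,0,0,0,0,0,0,0],"jaw":[0.3,0.3,0.3,0.3,0.3,0.3,0.3,0.3]}' 60; python3 -c "
from h import *
go([.573,-.069,.034],2.2)"
```

```text
clock: 17.8
eef_pos: [0.5741, -0.0697, 0.0385]
eef_rot: [0.707, 0.014, -0.012, -0.707]
ft_force: [-0.4, -0.4, -1.5]
grip_width: 0.0571
pos [ 0.5741 -0.0697  0.0385] yaw 2.2 y-axis [ 0.002 -0.    -1.   ] w 0.0571 F [-0.4 -0.4 -1.5] q7 -0.60 t 17.8
tool shift mm [-1.1  4.5  0.7]
twist -0.001
```

```bash
python3 -m creep '{"linear":[[0,0.003,0],[0,0.002,0],[0,0,0]],"twist":[0,0,0],"jaw":[0.3,0.3,0.3]}' 60; python3 -m creep '{"linear":[[0,0,0],[0,0,0],[0,0,0],[0,0,0]],"twist":[0,0,0,0],"jaw":[0.8,0.8,0.8,0.8]}' 60;  python3 -m creep '{"linear":[[0,-0.02,0],[0,-0.05,0],[0,-0.06,0],[0,-0.05,0],[0,-0.01,0],[0,0,0]],"twist":[0,0,0,0,0,0],"jaw":[0.8,0.8,0.8,0.8,0.8,0.8]}' 60; python3 -c "
from h import *
go([.62,.355,.23],-87); snap('wrist','w9'); c,im=snap('scene','s9')
cv2.imwrite('pics/s9c.png',cv2.resize(im[160:335,110:350],None,fx=3.3,fy=3.3))"
```

```text
clock: 18.18
eef_pos: [0.5731, -0.0697, 0.0322]
eef_rot: [0.707, 0.013, -0.013, -0.707]
ft_force: [-0.2, -0.6, -0.8]
grip_width: 0.0569
clock: 18.68
eef_pos: [0.5733, -0.0696, 0.0324]
eef_rot: [0.707, 0.013, -0.013, -0.707]
ft_force: [-0.2, 0.8, 0.4]
grip_width: 0.0684
clock: 19.42
eef_pos: [0.5731, -0.0699, 0.2224]
eef_rot: [0.707, 0.013, -0.013, -0.707]
ft_force: [-0.5, -0.8, -0.7]
grip_width: 0.0686
pos [ 0.5731 -0.0699  0.2224] yaw 2.2 y-axis [ 0.    -0.001 -1.   ] w 0.0686 F [-0.5 -0.8 -0.7] q7 -0.40 t 19.4
tool shift mm [ 62.9  -7.9 422.8]
twist 1.556
```

View pics/s9c.png

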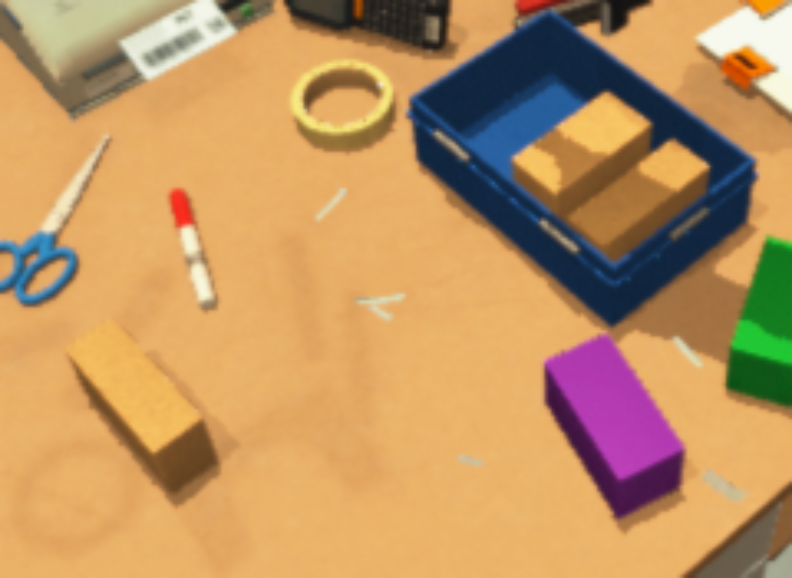

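View pics/w9.png

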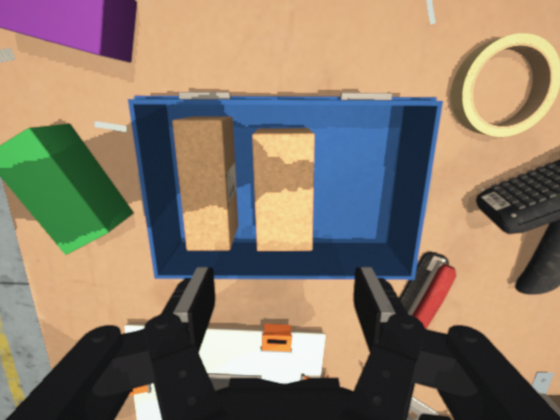

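```bash
python3 -m creep '{"linear":[[0.008,0,0.045],[0.008,0,0.06],[0.008,0,0.06],[0.008,0,0.06],[0.008,0,0.06],[0.008,0,0.06],[0.008,0,0.05],[0.007,0,0.026]],"twist":[0,0,0,0,0,0,0,0],"jaw":[1,1,1,1,1,1,1,1]}' 60;  python3 -m creep '{"linear":[[0,0,0],[0,0,0],[0,0,0],[0,0,0],[0,0,0],[0,0,0],[0,0,0],[0,0,0]],"twist":[-0.18,-0.18,-0.18,-0.18,-0.18,-0.18,-0.18,-0.18],"jaw":[1,1,1,1,1,1,1,1]}' 60; python3 -m creep '{"linear":[[0,0,0],[0,0,0],[0,0,0]],"twist":[-0.145,0,0],"jaw":[1,1,1]}'; python3 -c "
from h import *
go([.62,.355,.23],93); snap('wrist','w10')"
```

```text
clock: 20.52
eef_pos: [0.6179, 0.3572, 0.2195]
eef_rot: [0.707, 0.014, -0.016, -0.707]
ft_force: [-0.1, -0.2, -0.4]
grip_width: 0.0853
clock: 21.52
eef_pos: [0.6194, 0.3529, 0.2195]
eef_rot: [-0.521, -0.477, 0.479, 0.521]
ft_force: [0.4, 0.7, 0.0]
grip_width: 0.0852
clock: 21.9
eef_pos: [0.6198, 0.3533, 0.2209]
eef_rot: [-0.487, -0.512, 0.513, 0.487]
ft_force: [-0.5, 0.1, -0.2]
grip_width: 0.0856
pos [0.6198 0.3533 0.2209] yaw 92.9 y-axis [-0.001 -0.001 -1.   ] w 0.0856 F [-0.5  0.1 -0.2] q7 0.51 t 21.9
tool shift mm [ 1.7 -9.1 -0.3]
twist -0.002
```

View pics/w10.png

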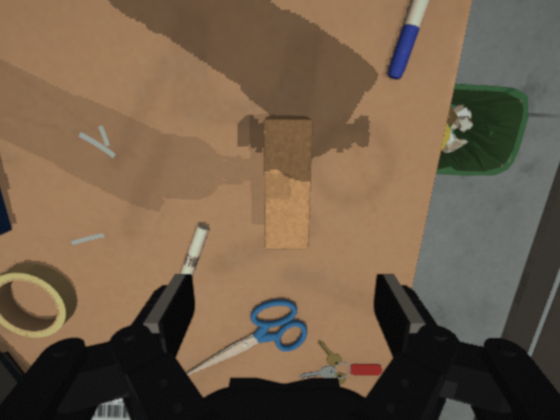

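```bash
python3 -c "
from h import *
c=cam('wrist'); 
Q=np.array([ray(c,*p,.066)[:2] for p in [(264,117),(312,118),(309,248),(265,248)]]); a=np.degrees(np.arctan2(*(Q[0]-Q[3]+Q[1]-Q[2])[::-1])); print(Q.round(3),Q.mean(0),[round(1000*np.linalg.norm(Q[i]-Q[(i+1)%4])) for i in range(4)],a)
m=Q.mean(0); go([*m,.026],a-90)
im=cv2.imread('pics/w10.png');cv2.imwrite('pics/w10c.png',cv2.resize(im[100:270,230:340],None,fx=3.5,fy=3.5))
"
```

```text
[[0.551 0.332]
 [0.549 0.375]
 [0.679 0.383]
 [0.681 0.337]] [0.61483682 0.35688703] [43, 129, 46, 130] -177.31547686390653
pos [0.6199 0.3533 0.2214] yaw 92.9 y-axis [-0.001 -0.001 -1.   ] w 0.0855 F [ 0.6 -0.1 -0.1] q7 0.51 t 21.9
tool shift mm [  4.  195.4   4.7]
twist 0.004
```

View pics/w10c.png

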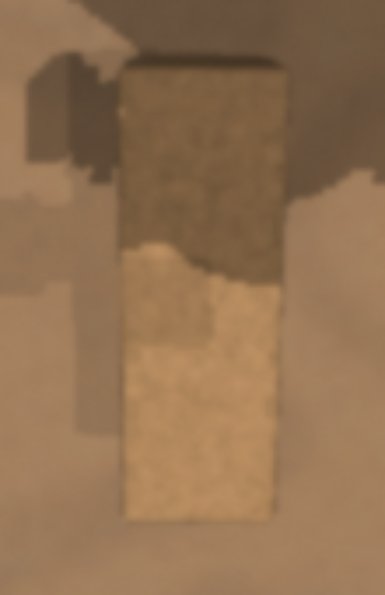

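Agrees with the scene estimate. Grasp it.

```bash
python3 -m creep '{"linear":[[0.004,0.02,0.004],[0,0.05,0],[0,0.05,0],[0,0.045,0],[0,0.02,0],[0,0.01,0],[0,0,0]],"twist":[0,0,0,0,0,0,0],"jaw":[1,1,1,1,1,1,1]}' 60; python3 -m creep '{"linear":[[0,0,0],[0,0,0],[0,0,0],[0,0,0],[0,0,0],[0,0,0]],"twist":[0,0,0,0,0,0],"jaw":[0.2,0.2,0.2,0.2,0.2,0.2]}' 60;  python3 -m creep '{"linear":[[0,-0.02,0],[0,-0.05,0],[0,-0.06,0],[0,-0.05,0],[0,-0.01,0],[0,0,0]],"twist":[0,0,0,0,0,0],"jaw":[0.2,0.2,0.2,0.2,0.2,0.2]}' 60; python3 -c "
from h import *
b=np.array([.572,-.0685]); a=np.radians(2.2); ex=np.array([np.cos(a),np.sin(a)])
p=b+ex*.079; print(p)
go([*p,.22],2.2); snap('wrist','w11')"
```

```text
clock: 22.82
eef_pos: [0.6162, 0.3578, 0.0279]
eef_rot: [0.487, 0.513, -0.512, -0.487]
ft_force: [0.2, 0.6, 0.2]
grip_width: 0.0855
clock: 23.58
eef_pos: [0.6168, 0.3578, 0.0287]
eef_rot: [0.487, 0.514, -0.512, -0.487]
ft_force: [0.7, -1.4, 6.1]
grip_width: 0.0446
clock: 24.32
eef_pos: [0.6159, 0.3572, 0.218]
eef_rot: [0.487, 0.513, -0.513, -0.486]
ft_force: [0.1, -0.4, -1.7]
grip_width: 0.0442
[ 0.65094177 -0.06546736]
pos [0.6159 0.3572 0.218 ] yaw 93.0 y-axis [ 0.001 -0.    -1.   ] w 0.0442 F [ 0.1 -0.4 -1.7] q7 0.50 t 24.3
tool shift mm [-423.9   -2.   -12.8]
twist 1.585
```

View pics/w11.png

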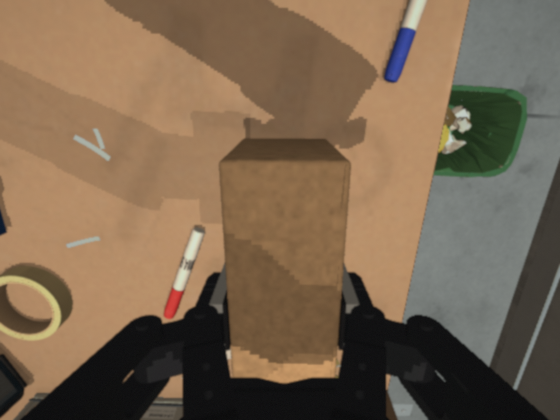

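```bash
python3 -m creep '{"linear":[[-0.04,0,-0.002],[-0.06,0,-0.002],[-0.06,0,-0.002],[-0.06,0,-0.002],[-0.06,0,-0.002],[-0.06,0,-0.002],[-0.05,0,-0.001],[-0.034,0,0]],"twist":[0,0,0,0,0,0,0,0],"jaw":[0.2,0.2,0.2,0.2,0.2,0.2,0.2,0.2]}' 60;  python3 -m creep '{"linear":[[0,0,0],[0,0,0],[0,0,0],[0,0,0],[0,0,0],[0,0,0],[0,0,0],[0,0,0]],"twist":[0.18,0.18,0.18,0.18,0.18,0.18,0.18,0.18],"jaw":[0.2,0.2,0.2,0.2,0.2,0.2,0.2,0.2]}' 60; python3 -m creep '{"linear":[[0,0,0],[0,0,0],[0,0,0]],"twist":[0.145,0,0],"jaw":[0.2,0.2,0.2]}'; python3 -c "
from h import *
go([.651,-.0675,.04],2.2); snap('wrist','w12')"
```

```text
clock: 25.38
eef_pos: [0.6497, -0.0697, 0.2144]
eef_rot: [-0.487, -0.511, 0.514, 0.488]
ft_force: [0.1, 0.5, -0.9]
grip_width: 0.0446
clock: 26.38
eef_pos: [0.6495, -0.0659, 0.2147]
eef_rot: [-0.704, -0.061, 0.064, 0.704]
ft_force: [0.0, 0.6, -0.6]
grip_width: 0.0444
clock: 26.75
eef_pos: [0.6504, -0.0656, 0.216]
eef_rot: [0.707, 0.014, -0.015, -0.707]
ft_force: [-0.1, -0.0, -0.3]
grip_width: 0.0444
pos [ 0.6504 -0.0656  0.216 ] yaw 2.3 y-axis [-0.002 -0.    -1.   ] w 0.0444 F [-0.1 -0.  -0.3] q7 -0.35 t 26.8
tool shift mm [  0.9 176.   -1.9]
twist 0.002
```

View pics/w12.png

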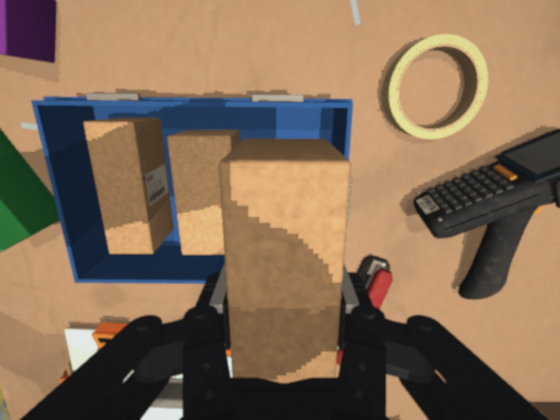

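```bash
python3 -m creep '{"linear":[[0.001,0.02,-0.002],[0,0.05,0],[0,0.05,0],[0,0.038,0],[0,0.012,0],[0,0.004,0],[0,0.002,0],[0,0,0]],"twist":[0,0,0,0,0,0,0,0],"jaw":[0.2,0.2,0.2,0.2,0.2,0.2,0.2,0.2]}' 60; python3 -c "
from h import *
go([.651,-.0675,.034],2.2)"
```

```text
clock: 27.8
eef_pos: [0.6531, -0.0674, 0.0426]
eef_rot: [0.707, 0.014, -0.013, -0.707]
ft_force: [-0.1, 0.4, -0.6]
grip_width: 0.0442
pos [ 0.6531 -0.0674  0.0426] yaw 2.2 y-axis [ 0.002 -0.    -1.   ] w 0.0442 F [-0.1  0.4 -0.6] q7 -0.48 t 27.8
tool shift mm [-2.1  8.6  0. ]
twist -0.0
```

```bash
python3 -m creep '{"linear":[[-0.001,0.004,0],[0,0.002,0],[0,0.002,0],[0,0,0]],"twist":[0,0,0,0],"jaw":[0.2,0.2,0.2,0.2]}' 60; python3 -m creep '{"linear":[[0,0,0],[0,0,0],[0,0,0],[0,0,0]],"twist":[0,0,0,0],"jaw":[0.7,0.7,0.7,0.7]}' 60;  python3 -m creep '{"linear":[[0,-0.02,0],[0,-0.05,0],[0,-0.06,0],[0,-0.05,0],[0,-0.01,0],[0,0,0]],"twist":[0,0,0,0,0,0],"jaw":[0.7,0.7,0.7,0.7,0.7,0.7]}' 60; python3 -c "
from h import *
go([.5,-.372,.25],-91.4); snap('wrist','w13'); c,im=snap('scene','s13')
cv2.imwrite('pics/s13c.png',cv2.resize(im[130:270,220:430],None,fx=3.7,fy=3.7))"
```

```text
clock: 28.3
eef_pos: [0.6514, -0.0676, 0.0357]
eef_rot: [0.707, 0.014, -0.013, -0.707]
ft_force: [-7.2, -1.2, 15.2]
grip_width: 0.0443
clock: 28.8
eef_pos: [0.6437, -0.0681, 0.0338]
eef_rot: [0.708, 0.009, -0.019, -0.706]
ft_force: [-21.3, -0.1, 18.6]
grip_width: 0.0599
clock: 29.55
eef_pos: [0.6517, -0.0676, 0.2241]
eef_rot: [0.707, 0.014, -0.013, -0.707]
ft_force: [0.0, -0.6, -0.7]
grip_width: 0.0599
pos [ 0.6517 -0.0676  0.2241] yaw 2.2 y-axis [ 0.002 -0.    -1.   ] w 0.0599 F [ 0.  -0.6 -0.7] q7 -0.35 t 29.6
tool shift mm [-163.   -26.1 -298.5]
twist 1.633
```

View pics/s13c.png

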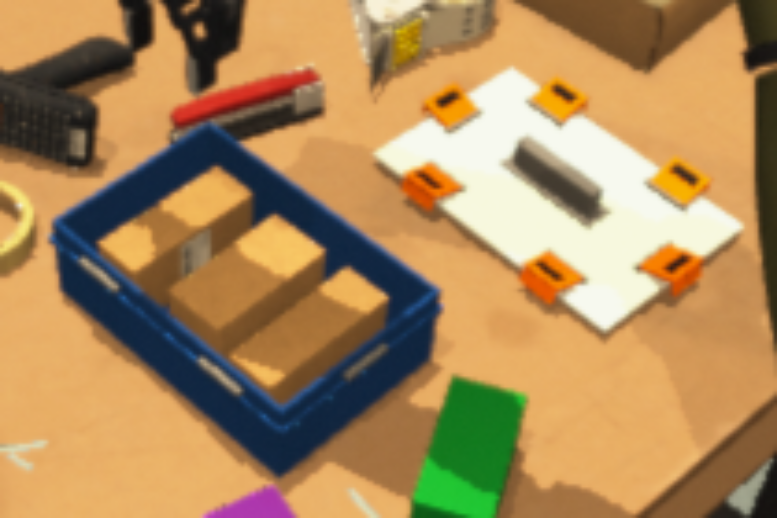

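View pics/w13.png

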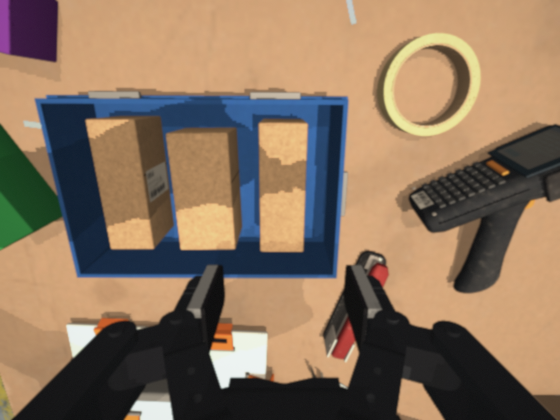

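```bash
python3 -m creep '{"linear":[[-0.02,-0.003,-0.036],[-0.027,-0.003,-0.05],[-0.027,-0.003,-0.05],[-0.027,-0.003,-0.05],[-0.027,-0.003,-0.05],[-0.02,0,-0.036],[-0.015,0,-0.027],[0,0,0]],"twist":[0,0,0,0,0,0,0,0],"jaw":[0.7,0.7,0.7,0.7,0.7,0.7,0.7,0.7]}' 60;  python3 -m creep '{"linear":[[0,0,0],[0,0,0],[0,0,0],[0,0,0],[0,0,0],[0,0,0],[0,0,0],[0,0,0]],"twist":[0.183,0.183,0.183,0.183,0.183,0.183,0.183,0.183],"jaw":[0.7,0.7,0.7,0.7,0.7,0.7,0.7,0.7]}' 60; python3 -m creep '{"linear":[[0,0,0],[0,0,0],[0,0,0]],"twist":[0.169,0,0],"jaw":[0.7,0.7,0.7]}'; python3 -c "
from h import *
go([.5,-.372,.25],-91.4); snap('wrist','w14')"
```

```text
clock: 30.65
eef_pos: [0.4966, -0.3757, 0.2359]
eef_rot: [-0.707, -0.01, 0.013, 0.707]
ft_force: [-0.0, 0.7, 0.1]
grip_width: 0.0599
clock: 31.65
eef_pos: [0.5001, -0.3703, 0.237]
eef_rot: [-0.534, 0.464, -0.463, 0.534]
ft_force: [-0.3, 0.2, 0.0]
grip_width: 0.0598
clock: 32.02
eef_pos: [0.4999, -0.3714, 0.2376]
eef_rot: [-0.495, 0.505, -0.505, 0.495]
ft_force: [0.3, -0.7, -0.3]
grip_width: 0.0597
pos [ 0.4999 -0.3714  0.2376] yaw -91.2 y-axis [-0.001  0.001 -1.   ] w 0.0597 F [ 0.3 -0.7 -0.3] q7 -1.18 t 32.0
tool shift mm [  0.6 -12.4   0.1]
twist 0.004
```

View pics/w14.png

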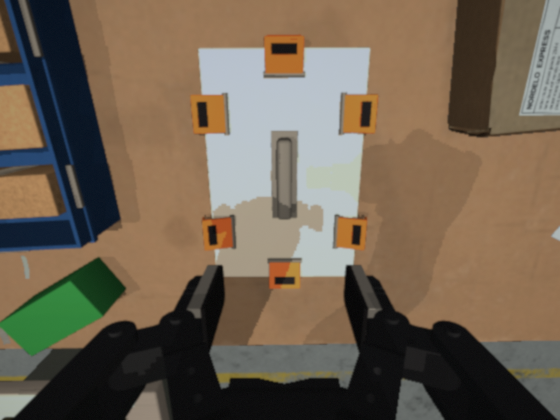

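```bash
python3 -c "
from h import *
im=cv2.imread('pics/w14.png');cv2.imwrite('pics/w14c.png',cv2.resize(im[30:300,180:390],None,fx=2.2,fy=2.2))
cv2.imwrite('pics/w14d.png',cv2.resize(im[120:230,250:320],None,fx=5,fy=5))
"
```

```text
(no output)
```

View pics/w14c.png

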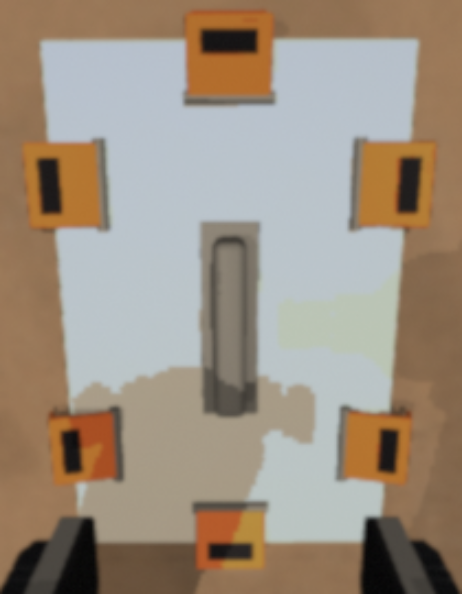

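View pics/w14d.png

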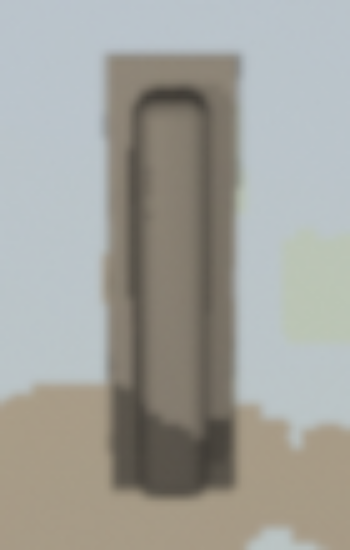

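```bash
python3 -c "
from h import *
c=cam('wrist')
def rep(n,pts,z,k,u0,v0):
    Q=np.array([ray(c,(p[0]+.5)/k-.5+u0,(p[1]+.5)/k-.5+v0,z)[:2] for p in pts]); print(n,Q.mean(0).round(4),[round(1000*np.linalg.norm(Q[i]-Q[(i+1)%4])) for i in range(4)],np.degrees(np.arctan2(*(Q[0]-Q[3]+Q[1]-Q[2])[::-1])).round(1))
rep('bar',[(138,95),(212,95),(204,495),(142,495)],.044,5,250,120)
rep('flange',[(107,55),(240,55),(235,490),(112,490)],.015,5,250,120)
rep('lid',[(40,39),(419,39),(383,542),(78,542)],.014,2.2,180,30)
"
```

```text
bar [ 0.5021 -0.3718] [15, 89, 14, 89] -1.5
flange [ 0.5001 -0.3716] [30, 104, 30, 104] -1.2
lid [ 0.5007 -0.3716] [178, 270, 182, 270] -1.1
```

```bash
python3 -m creep '{"linear":[[0,0.02,0.001],[0,0.05,0],[0,0.06,0],[0,0.05,0],[0,0.025,0],[0,0.009,0],[0,0,0],[0,0,0]],"twist":[0,0,0,0,0,0,0,0],"jaw":[0.7,0.7,0.7,0.7,0.7,0.7,0.7,0.7]}' 60; python3 -c "
from h import *
go([.501,-.3717,.021],-91.2)"
```

```text
clock: 33.08
eef_pos: [0.5017, -0.3731, 0.0257]
eef_rot: [0.494, -0.505, 0.507, -0.494]
ft_force: [-0.5, -0.5, 0.4]
grip_width: 0.0597
pos [ 0.5017 -0.3731  0.0257] yaw -91.4 y-axis [ 0.002 -0.001 -1.   ] w 0.0597 F [-0.5 -0.5  0.4] q7 -1.26 t 33.1
tool shift mm [-1.4  4.7 -0.7]
twist -0.003
```

```bash
python3 -m creep '{"linear":[[-0.001,0.003,0],[0,0,0],[0,0,0],[0,0,0],[0,0,0],[0,0,0],[0,0,0],[0,0,0]],"twist":[0,0,0,0,0,0,0,0],"jaw":[0.7,0,0,0,0,0,0,0]}' 110; python3 -c "
from h import *
go([.501,-.3717,.021],-91.2)"
```

```text
clock: 34.08
eef_pos: [0.5008, -0.3715, 0.0218]
eef_rot: [0.494, -0.506, 0.506, -0.494]
ft_force: [-1.3, 0.3, 6.8]
grip_width: 0.0139
pos [ 0.5008 -0.3715  0.0218] yaw -91.4 y-axis [ 0. -0. -1.] w 0.0139 F [-1.3  0.3  6.8] q7 -1.26 t 34.1
tool shift mm [0.2 0.8 0.2]
twist -0.003
```

```bash
python3 -m creep '{"linear":[[0,-0.01,0],[0,-0.02,0],[0,-0.03,0],[0,-0.04,0],[0,-0.04,0],[0,-0.03,0],[0,-0.01,0],[0,0,0]],"twist":[0,0,0,0,0,0,0,0],"jaw":[0,0,0,0,0,0,0,0]}' 110; python3 -c "
from h import *
go([.5725,-.0685,.2],-87.8); snap('wrist','w15'); snap('side','sd15')"
```

```text
clock: 35.08
eef_pos: [0.5005, -0.3715, 0.2017]
eef_rot: [0.494, -0.506, 0.506, -0.494]
ft_force: [-0.2, -0.7, -4.1]
grip_width: 0.0137
pos [ 0.5005 -0.3715  0.2017] yaw -91.4 y-axis [ 0. -0. -1.] w 0.0137 F [-0.2 -0.7 -4.1] q7 -1.20 t 35.1
tool shift mm [-304.6    1.6   64.6]
twist -0.063
```

View pics/w15.png

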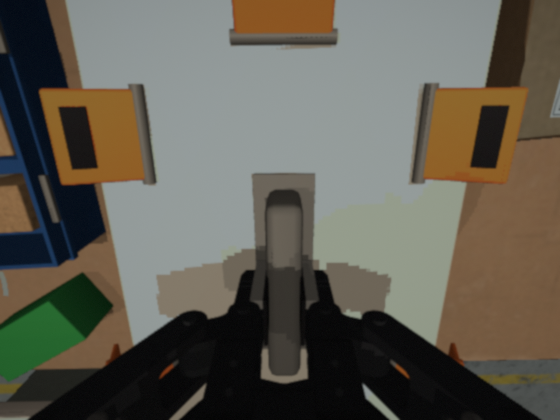

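View pics/sd15.png

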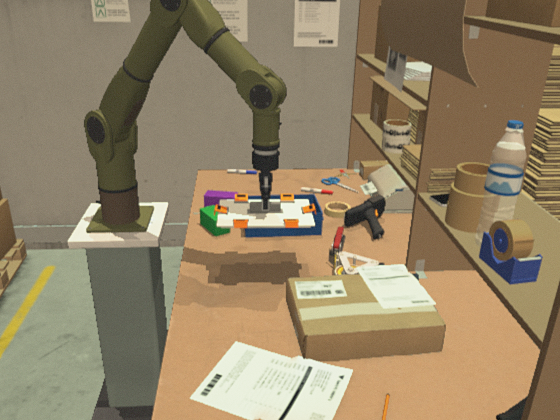

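```bash
python3 -c "
import cv2
im=cv2.imread('pics/w9.png')
cv2.imwrite('pics/w9a.png',cv2.resize(im[85:185,120:240],None,fx=6,fy=6,interpolation=cv2.INTER_CUBIC))
cv2.imwrite('pics/w9b.png',cv2.resize(im[85:185,340:460],None,fx=6,fy=6,interpolation=cv2.INTER_CUBIC))
cv2.imwrite('pics/w9d.png',cv2.resize(im[200:300,140:240],None,fx=6,fy=6,interpolation=cv2.INTER_CUBIC))
cv2.imwrite('pics/w9e.png',cv2.resize(im[200:300,340:440],None,fx=6,fy=6,interpolation=cv2.INTER_CUBIC))
"
```

```text
(no output)
```

View pics/w9a.png

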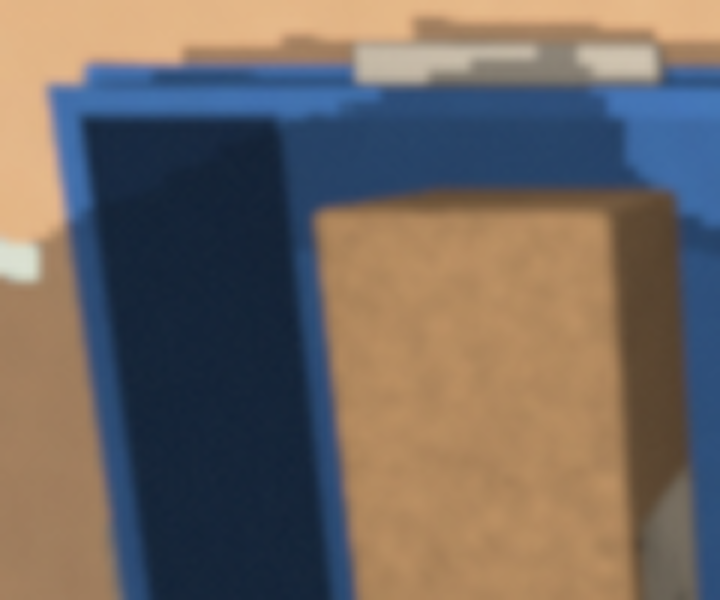

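View pics/w9b.png

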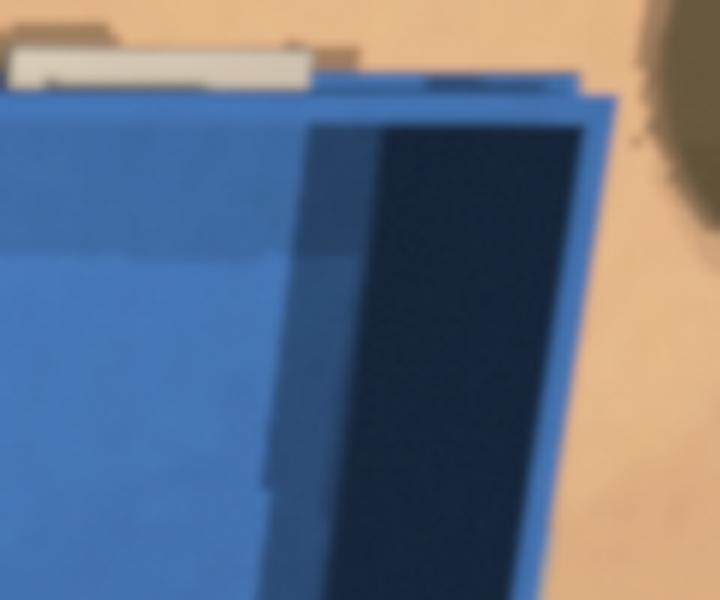

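View pics/w9d.png

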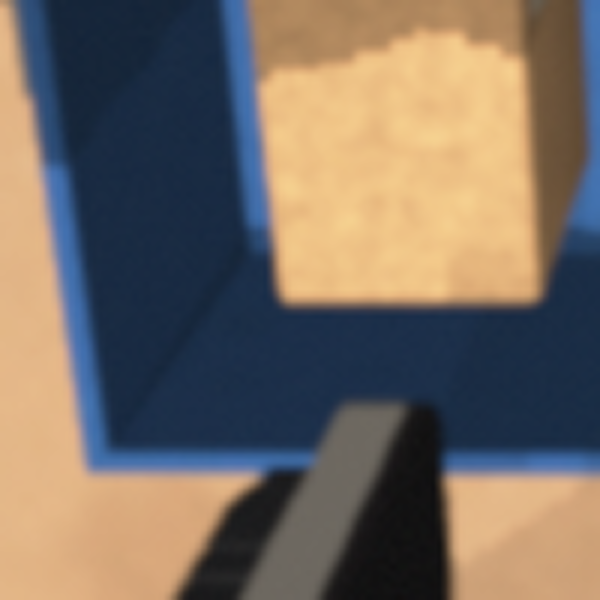

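View pics/w9e.png

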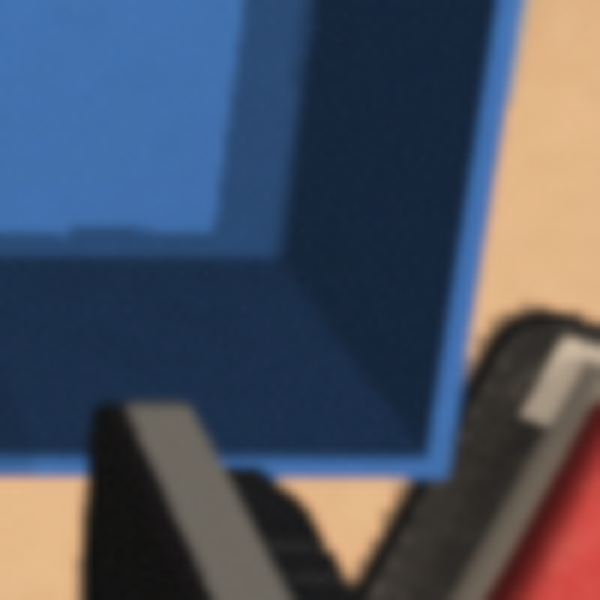

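```bash
python3 -c "
from h import *
m=manip.camera_model('wrist'); f=cam('wrist')[0]
a=np.radians(2.2); x=np.array([np.cos(a),np.sin(a),0]);y=np.array([0,0,-1.]);W=np.eye(4);W[:3,:3]=np.c_[x,y,np.cross(x,y)];W[:3,3]=[.5731,-.0699,.2224]
c=(f,m['cx'],m['cy'],W@np.array(m['mount']))
o=[(120,85),(340,85),(340,200),(140,200)]
for P in ([(50,87),(617,96),(450,477),(88,472)],[(83,118),(583,126),(425,455),(110,448)]):
    Q=np.array([ray(c,(p[0]+.5)/6-.5+q[0],(p[1]+.5)/6-.5+q[1],.084)[:2] for p,q in zip(P,o)])
    print(Q.round(4).tolist(),Q.mean(0).round(4),[round(1000*np.linalg.norm(Q[i]-Q[(i+1)%4]),1) for i in range(4)],[round(float(np.degrees(np.arctan2(*(v)[::-1]))),2) for v in (Q[1]-Q[0],Q[2]-Q[3],Q[0]-Q[3],Q[1]-Q[2])])
"
```

```text
[[0.4393, 0.0104], [0.7018, 0.0193], [0.7081, -0.1512], [0.445, -0.1604]] [ 0.5736 -0.0705] [np.float64(262.6), np.float64(170.7), np.float64(263.2), np.float64(170.9)] [1.95, 1.99, 91.9, 92.13]
[[0.4434, 0.0065], [0.6978, 0.0152], [0.7032, -0.1472], [0.4491, -0.1556]] [ 0.5734 -0.0703] [np.float64(254.5), np.float64(162.5), np.float64(254.2), np.float64(162.2)] [1.97, 1.9, 92.01, 91.89]
```

```bash
python3 -c "
from h import *
go([.5735,-.0704,.2],-88.2)";  python3 -m creep '{"linear":[[-0.02,0,0.004],[-0.035,0,0.007],[-0.05,0,0.011],[-0.055,0,0.012],[-0.055,0,0.012],[-0.045,0,0.01],[-0.03,0,0.007],[-0.012,0,0.002]],"twist":[0,0,0,0,0,0,0,0],"jaw":[0,0,0,0,0,0,0,0]}' 110;python3 -m creep '{"linear":[[0,0,0],[0,0,0],[0,0,0]],"twist":[-0.03,-0.026,0],"jaw":[0,0,0]}' 110; python3 -c "
from h import *
go([.5735,-.0704,.2],-88.2);snap('wrist','w16'); snap('scene','s16')"
```

```text
pos [ 0.4997 -0.3709  0.2   ] yaw -91.4 y-axis [-0.002  0.001 -1.   ] w 0.0139 F [ 0.6  0.7 -4. ] q7 -1.20 t 35.2
tool shift mm [-3.022e+02  2.000e-01  6.660e+01]
twist -0.056
clock: 36.17
eef_pos: [0.5728, -0.0665, 0.2007]
eef_rot: [-0.495, 0.506, -0.504, 0.496]
ft_force: [-0.8, -0.4, -4.3]
grip_width: 0.014
clock: 36.55
eef_pos: [0.5725, -0.0732, 0.2012]
eef_rot: [0.508, -0.493, 0.493, -0.507]
ft_force: [0.0, -0.0, -3.7]
grip_width: 0.0134
pos [ 0.5725 -0.0732  0.2012] yaw -88.3 y-axis [-0.    -0.001 -1.   ] w 0.0134 F [ 0.  -0.  -3.7] q7 -1.65 t 36.5
tool shift mm [-2.8  1.2  1.1]
twist -0.002
```

View pics/w16.png

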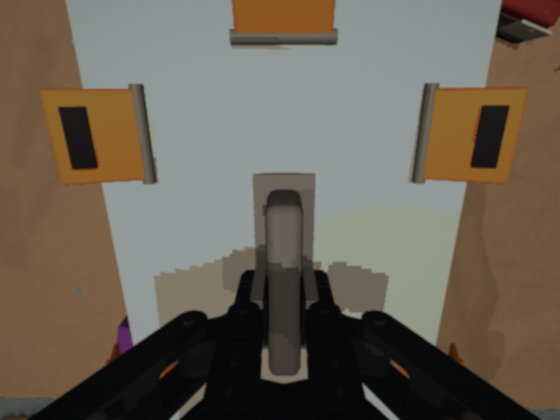

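View pics/s16.png

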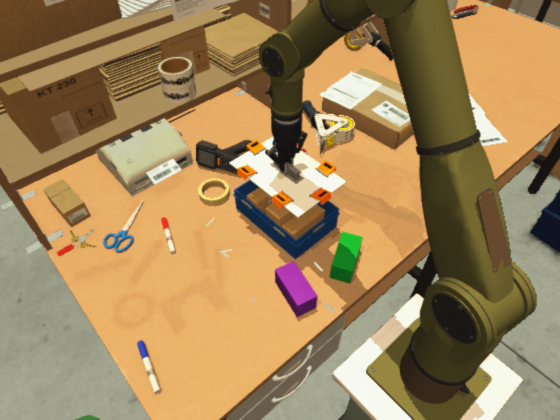

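```bash
python3 -m creep '{"linear":[[-0.003,0.01,0.001],[0,0.025,0],[0,0.025,0],[0,0.015,0],[0,0.006,0],[0,0,0],[0,0,0]],"twist":[0,0,0,0,0,0,0],"jaw":[0,0,0,0,0,0,0]}' 110; python3 -c "
from h import *
go([.5735,-.0704,.0985],-88.2); c,im=snap('scene','s17'); cv2.imwrite('pics/s17c.png',cv2.resize(im[120:270,210:370],None,fx=4,fy=4))
c,im=snap('side','sd17'); cv2.imwrite('pics/sd17c.png',cv2.resize(im[170:250,200:350],None,fx=5,fy=5))"
```

```text
clock: 37.52
eef_pos: [0.5746, -0.0681, 0.1211]
eef_rot: [-0.507, 0.492, -0.493, 0.508]
ft_force: [-0.1, -0.0, -3.5]
grip_width: 0.014
pos [ 0.5746 -0.0681  0.1211] yaw -88.2 y-axis [ 0.002 -0.    -1.   ] w 0.0140 F [-0.1 -0.  -3.5] q7 -1.69 t 37.5
tool shift mm [ 2.2 22.6 -1.2]
twist 0.0
```

View pics/s17c.png

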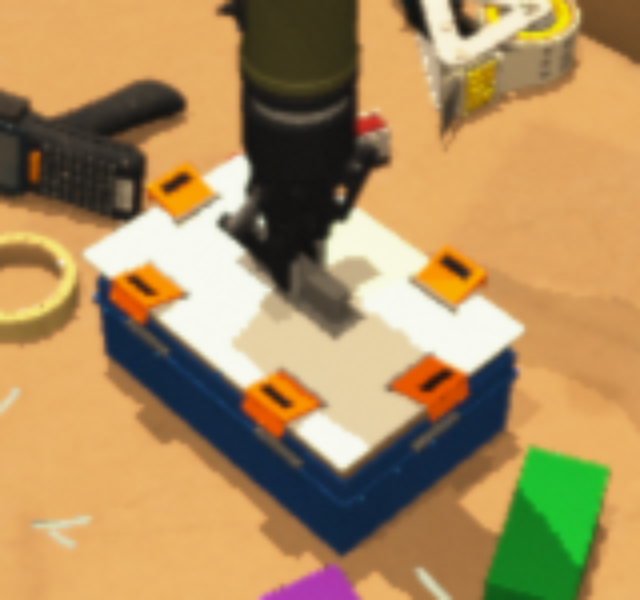

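View pics/sd17c.png

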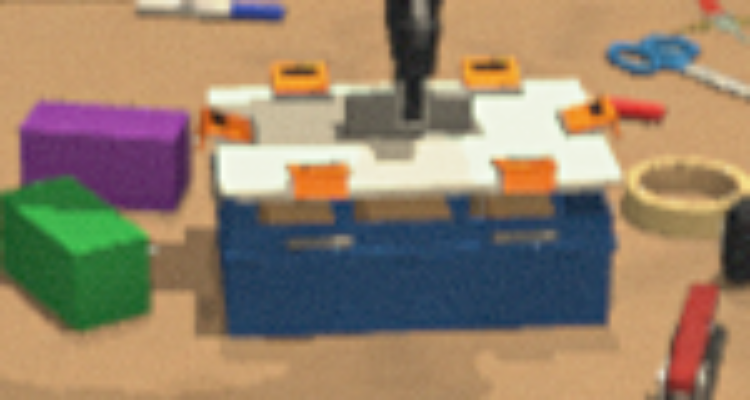

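```bash
python3 -c "
from h import *
c=cam('scene')
g=lambda p:ray(c,(p[0]+.5)/4-.5+210,(p[1]+.5)/4-.5+120,.1133)[:2]
A,B,C=g((84,254)),g((343,474)),g((523,330)); print(A,B,C,(A+C)/2, np.linalg.norm(A-B),np.linalg.norm(B-C),np.degrees(np.arctan2(*(A-B)[::-1])))
im=cv2.imread('pics/s0.png') if 0 else cv2.imread('pics/scene0.png')
cv2.imwrite('pics/bx.png',cv2.resize(im[160:255,225:345],None,fx=6,fy=6,interpolation=cv2.INTER_CUBIC))
"
```

```text
[0.7066798  0.02411952] [0.43348685 0.01817477] [ 0.44374052 -0.16124325] [ 0.57521016 -0.06856187] 0.2732576266239115 0.1797107843436245 1.2465738899088288
```

View pics/bx.png

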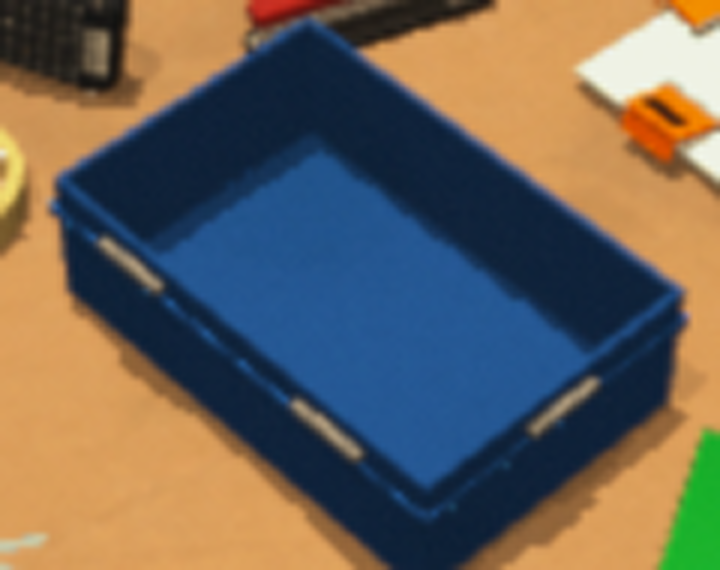

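```bash
python3 -c "
from h import *
c=cam('scene')
Q=np.array([ray(c,(p[0]+.5)/6-.5+225,(p[1]+.5)/6-.5+160,.084)[:2] for p in [(57,180),(428,497),(683,291),(310,17)]])
print(Q,Q.mean(0),(Q[0]+Q[2])/2,(Q[1]+Q[3])/2,[np.linalg.norm(Q[i]-Q[(i+1)%4]).round(4) for i in range(4)],np.degrees(np.arctan2(*(Q[0]-Q[1])[::-1])))
go([.5735,-.0704,.0985],-88.2)
"
```

```text
[[ 0.70333464  0.01720038]
 [ 0.4380669   0.01120947]
 [ 0.44802691 -0.16190831]
 [ 0.71035641 -0.1541119 ]] [ 0.57494622 -0.07190259] [ 0.57568078 -0.07235397] [ 0.57421165 -0.07145121] [np.float64(0.2653), np.float64(0.1734), np.float64(0.2624), np.float64(0.1715)] 1.2937689392982803
pos [ 0.5744 -0.0682  0.1211] yaw -88.2 y-axis [ 0.002 -0.    -1.   ] w 0.0133 F [ 0.1 -0.1 -3.6] q7 -1.69 t 37.6
tool shift mm [ 2.2 22.6 -1. ]
twist 0.0
```

```bash
python3 -m creep '{"linear":[[0.003,0,0],[0,0.006,0],[0,0.004,0],[0,0,0]],"twist":[0,0,0,0],"jaw":[0,0,0,0]}' 110; python3 -c "
from h import *
go([.5742,-.0711,.0985],-88.2)"
```

```text
clock: 38.12
eef_pos: [0.5735, -0.071, 0.1097]
eef_rot: [0.508, -0.492, 0.492, -0.508]
ft_force: [0.6, 1.3, -4.3]
grip_width: 0.0135
pos [ 0.5735 -0.071   0.1097] yaw -88.2 y-axis [-0.001  0.    -1.   ] w 0.0135 F [ 0.6  1.3 -4.3] q7 -1.69 t 38.1
tool shift mm [ 0.1 11.2  0.7]
twist 0.001
```

```bash
python3 -m creep '{"linear":[[0,0.003,0.001],[0,0.003,0],[0,0.002,0],[0,0,0]],"twist":[0,0,0,0],"jaw":[0,0,0,0]}' 110; python3 -c "
from h import *
go([.5742,-.0711,.0985],-88.2)"
```

```text
clock: 38.62
eef_pos: [0.5748, -0.0711, 0.1021]
eef_rot: [0.508, -0.492, 0.492, -0.508]
ft_force: [0.2, -0.2, -3.6]
grip_width: 0.0136
pos [ 0.5748 -0.0711  0.1021] yaw -88.2 y-axis [-0. -0. -1.] w 0.0136 F [ 0.2 -0.2 -3.6] q7 -1.69 t 38.6
tool shift mm [ 0.   3.6 -0.6]
twist 0.0
```

```bash
python3 -m creep '{"linear":[[0,0.002,0],[0,0.001,0],[0,0.001,0],[0,0,0]],"twist":[0,0,0,0],"jaw":[0,0,0,0]}' 110; python3 -c "
from h import *
go([.5742,-.0711,.0985],-88.2);  c,im=snap('side','sd18'); cv2.imwrite('pics/sd18c.png',cv2.resize(im[170:250,200:350],None,fx=5,fy=5))"
```

```text
clock: 39.12
eef_pos: [0.5749, -0.0711, 0.0982]
eef_rot: [0.508, -0.492, 0.492, -0.508]
ft_force: [0.2, 0.5, -4.0]
grip_width: 0.014
pos [ 0.5749 -0.0711  0.0982] yaw -88.2 y-axis [-0. -0. -1.] w 0.0140 F [ 0.2  0.5 -4. ] q7 -1.69 t 39.1
tool shift mm [ 0.  -0.3 -0.7]
twist 0.0
```

View pics/sd18c.png

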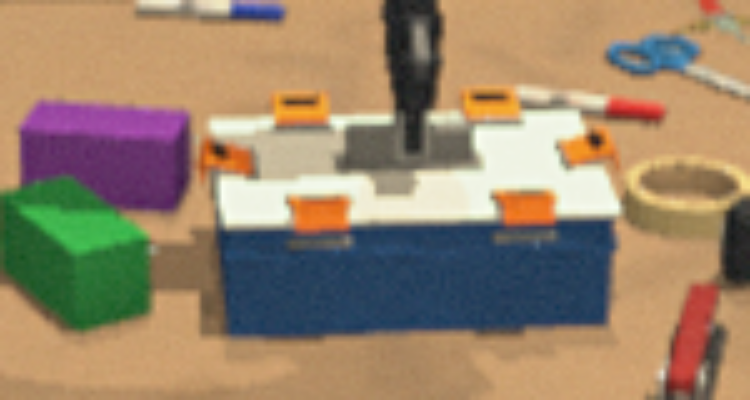

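```bash
python3 -m creep '{"linear":[[0,0.001,0],[0,0.001,0],[0,0,0]],"twist":[0,0,0],"jaw":[0,0,0]}' 110; python3 -m creep '{"linear":[[0,0,0],[0,0,0],[0,0,0],[0,0,0]],"twist":[0,0,0,0],"jaw":[0.5,0.6,0.6,0.6]}' 60;python3 -m creep '{"linear":[[0,-0.01,0],[0,-0.03,0],[0,-0.05,0],[0,-0.05,0],[0,-0.02,0],[0,0,0]],"twist":[0,0,0,0,0,0],"jaw":[0.6,0.6,0.6,0.6,0.6,0.6]}' 60; python3 -m creep '{"linear":[[0,0,0],[0,0,0]],"twist":[0,0],"jaw":[0,0]}' 60; python3 -c "
from h import *
go();  c,im=snap('side','sd19'); cv2.imwrite('pics/sd19c.png',cv2.resize(im[170:250,200:350],None,fx=5,fy=5)); snap('wrist','w19')"
```

```text
clock: 39.55
eef_pos: [0.5751, -0.0711, 0.0978]
eef_rot: [-0.508, 0.492, -0.492, 0.508]
ft_force: [-3.1, 0.6, 8.9]
grip_width: 0.0137
clock: 40.05
eef_pos: [0.575, -0.0711, 0.0962]
eef_rot: [-0.508, 0.492, -0.492, 0.508]
ft_force: [0.0, 0.5, -0.0]
grip_width: 0.051
clock: 40.8
eef_pos: [0.5761, -0.0712, 0.2585]
eef_rot: [-0.507, 0.491, -0.493, 0.509]
ft_force: [-1.3, -0.1, -0.0]
grip_width: 0.0509
clock: 41.05
eef_pos: [0.574, -0.0711, 0.2549]
eef_rot: [0.509, -0.493, 0.491, -0.507]
ft_force: [0.9, 1.6, -0.1]
grip_width: 0.0151
pos [ 0.574  -0.0711  0.2549] yaw -88.2 y-axis [-0.003  0.    -1.   ] w 0.0151 F [ 0.9  1.6 -0.1] q7 -1.64 t 41.0
```

View pics/sd19c.png

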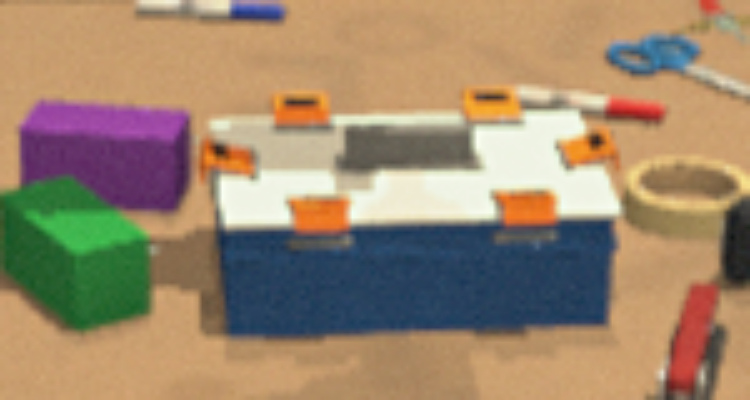

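View pics/w19.png

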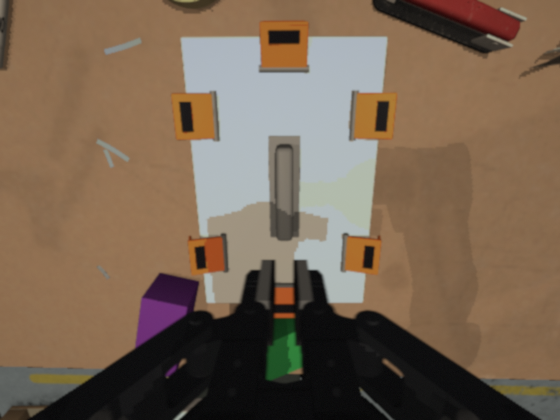

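```bash
python3 -c "
from h import *
c=cam('wrist')
Q=np.array([ray(c,*p,.09)[:2] for p in [(180.5,37.5),(388,37.5),(364.5,302.5),(205.5,302.5)]])
print(Q.round(4),Q.mean(0),[np.linalg.norm(Q[i]-Q[(i+1)%4]).round(4) for i in range(4)],np.degrees(np.arctan2(*(Q[0]-Q[3]+Q[1]-Q[2])[::-1])))
ctr=np.array([.5745,-.0711]);a=np.radians(2.0);M=np.array([[np.cos(a),-np.sin(a)],[np.sin(a),np.cos(a)]])
# pad: box wall outer edge 132 / 86 ; pad over wall centreline
for n,l in dict(front=(-.130,0),back=(.130,0),lf=(-.07,.084),lb=(.07,.084),rf=(-.07,-.084),rb=(.07,-.084)).items():
    p=ctr+M@l; print(n,p.round(4),proj(c,[*p,.105]).round(0))
"
```

```text
[[ 0.7067  0.0228]
 [ 0.7124 -0.1558]
 [ 0.4435 -0.1668]
 [ 0.4377  0.0146]] [ 0.57506265 -0.07130426] [np.float64(0.1787), np.float64(0.2691), np.float64(0.1814), np.float64(0.2691)] 2.041090006709122
front [ 0.4446 -0.0756] [285. 308.]
back [ 0.7044 -0.0666] [284.  41.]
lf [0.5016 0.0104] [203. 259.]
lb [0.6415 0.0153] [189. 117.]
rf [ 0.5075 -0.1575] [366. 258.]
rb [ 0.6474 -0.1526] [379. 117.]
```

```bash
python3 -c "
from h import *
go([.5016,.0104,.12],-88.2)";  python3 -m creep '{"linear":[[-0.025,0,-0.022],[-0.03,0.01,-0.027],[-0.025,0.04,-0.02],[0,0.05,0],[0,0.03,0],[0,0.008,0],[0,0,0],[0,0,0]],"twist":[0,0,0,0,0,0,0,0],"jaw":[0,0,0,0,0,0,0,0]}' 60;  python3 -c "
from h import *
go([.5016,.0104,.092],-88.2); c,im=snap('side','sd20'); cv2.imwrite('pics/sd20c.png',cv2.resize(im[150:250,200:350],None,fx=5,fy=5))"
```

```text
pos [ 0.5744 -0.071   0.2552] yaw -88.2 y-axis [-0.002  0.    -1.   ] w 0.0009 F [-0.5  0.6 -0.4] q7 -1.64 t 41.1
tool shift mm [-83.7 135.3 -69.9]
twist 0.001
clock: 42.15
eef_pos: [0.5044, 0.0067, 0.1194]
eef_rot: [-0.507, 0.492, -0.493, 0.508]
ft_force: [0.1, 0.2, -0.2]
grip_width: -0.0002
pos [0.5044 0.0067 0.1194] yaw -88.2 y-axis [ 0.002  0.    -1.   ] w -0.0002 F [ 0.1  0.2 -0.2] q7 -1.87 t 42.1
tool shift mm [-3.8 27.4 -2.7]
twist -0.0
```

View pics/sd20c.png

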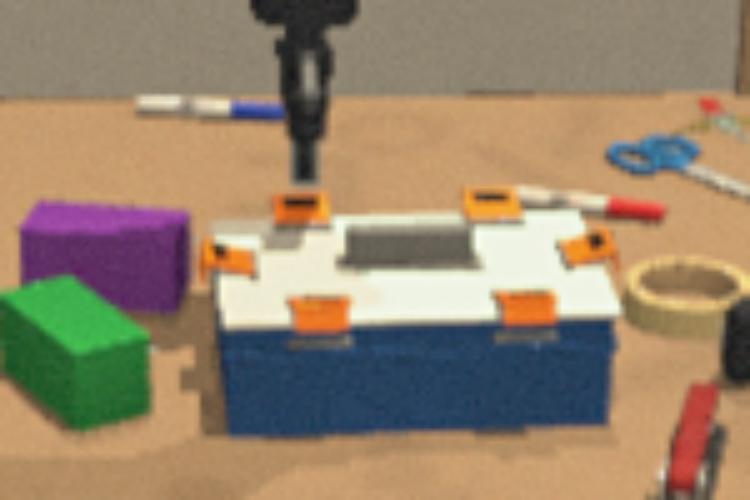

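```bash
python3 -m creep '{"linear":[[-0.004,0.01,-0.002],[0,0.008,0],[0,0.005,0],[0,0.004,0],[0,0.003,0],[0,0,0]],"twist":[0,0,0,0,0,0],"jaw":[0,0,0,0,0,0]}' 60;  python3 -c "
from h import *
go([.5016,.0104,.092],-88.2)"
```

```text
clock: 42.95
eef_pos: [0.5017, 0.0126, 0.0942]
eef_rot: [-0.507, 0.491, -0.492, 0.51]
ft_force: [-12.6, 4.4, 68.8]
grip_width: 0.0004
pos [0.5017 0.0126 0.0942] yaw -88.1 y-axis [ 0.005  0.001 -1.   ] w 0.0004 F [-12.6   4.4  68.8] q7 -1.88 t 43.0
tool shift mm [ 2.2  2.1 -0.2]
twist 0.002
```

```bash
python3 -m creep '{"linear":[[0,-0.01,0],[0,-0.016,0],[0,0,0],[0,0,0]],"twist":[0,0,0,0],"jaw":[0,0,0,0]}' 60;  python3 -c "
from h import *
go([.6415,.0153,.12],-88.2); c,im=snap('scene','s21'); cv2.imwrite('pics/s21c.png',cv2.resize(im[120:270,210:370],None,fx=4,fy=4))"
```

```text
clock: 43.45
eef_pos: [0.501, 0.0105, 0.1135]
eef_rot: [0.508, -0.492, 0.492, -0.508]
ft_force: [0.4, 0.4, -1.3]
grip_width: -0.0002
pos [0.501  0.0105 0.1135] yaw -88.2 y-axis [-0.001 -0.    -1.   ] w -0.0002 F [ 0.4  0.4 -1.3] q7 -1.88 t 43.5
tool shift mm [ -0.3  -6.6 140.6]
twist 0.0
```

View pics/s21c.png

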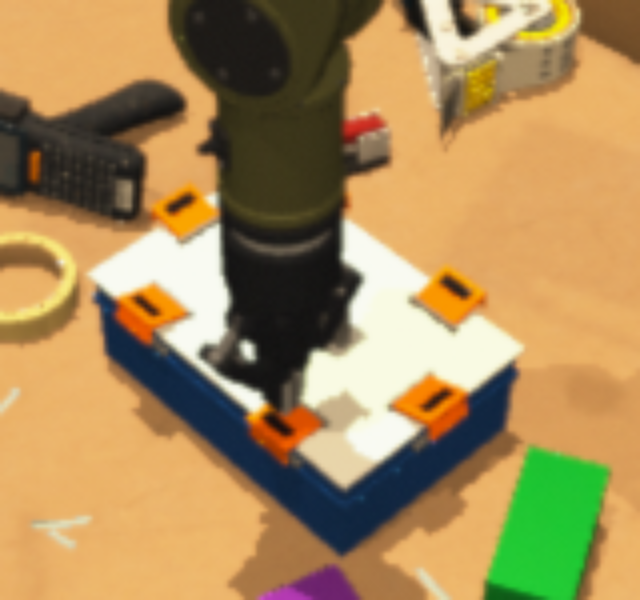

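```bash
python3 -m creep '{"linear":[[0,-0.007,0.03],[0,0,0.05],[0,0,0.045],[0,0,0.016],[0,0,0],[0,0,0]],"twist":[0,0,0,0,0,0],"jaw":[0,0,0,0,0,0]}' 60;  python3 -c "
from h import *
go([.6415,.0153,.093],-88.2)"
```

```text
clock: 44.25
eef_pos: [0.6406, 0.015, 0.1204]
eef_rot: [0.509, -0.493, 0.491, -0.507]
ft_force: [0.3, 0.6, 0.4]
grip_width: -0.0001
pos [0.6406 0.015  0.1204] yaw -88.2 y-axis [-0.003 -0.    -1.   ] w -0.0001 F [0.3 0.6 0.4] q7 -1.80 t 44.2
tool shift mm [-0.3 27.4  1. ]
twist 0.001
```

```bash
python3 -m creep '{"linear":[[0,0.01,0.001],[0,0.008,0],[0,0.005,0],[0,0.004,0],[0,0.001,0],[0,0,0]],"twist":[0,0,0,0,0,0],"jaw":[0,0,0,0,0,0]}' 60;  python3 -c "
from h import *
go([.6415,.0153,.092],-88.2)"; python3 -m creep '{"linear":[[0,-0.012,0],[0,-0.016,0],[0,0,0],[0,0,0]],"twist":[0,0,0,0],"jaw":[0,0,0,0]}' 60;  python3 -c "
from h import *
go([.7044,-.0666,.12],-88.2); c,im=snap('scene','s22'); cv2.imwrite('pics/s22c.png',cv2.resize(im[120:270,210:370],None,fx=4,fy=4))"
```

```text
clock: 45.0
eef_pos: [0.6425, 0.0169, 0.0953]
eef_rot: [-0.508, 0.492, -0.491, 0.508]
ft_force: [-6.0, 1.6, 16.7]
grip_width: -0.0
pos [0.6425 0.0169 0.0953] yaw -88.1 y-axis [-0.001  0.002 -1.   ] w -0.0000 F [-6.   1.6 16.7] q7 -1.81 t 45.0
tool shift mm [ 1.5  3.3 -1.1]
twist 0.001
clock: 45.5
eef_pos: [0.6431, 0.0149, 0.121]
eef_rot: [0.508, -0.492, 0.492, -0.508]
ft_force: [-0.1, 1.2, 0.2]
grip_width: 0.0002
pos [0.6431 0.0149 0.121 ] yaw -88.2 y-axis [-0. -0. -1.] w 0.0002 F [-0.1  1.2  0.2] q7 -1.80 t 45.5
tool shift mm [83.4  1.  58.7]
twist 0.0
```

View pics/s22c.png

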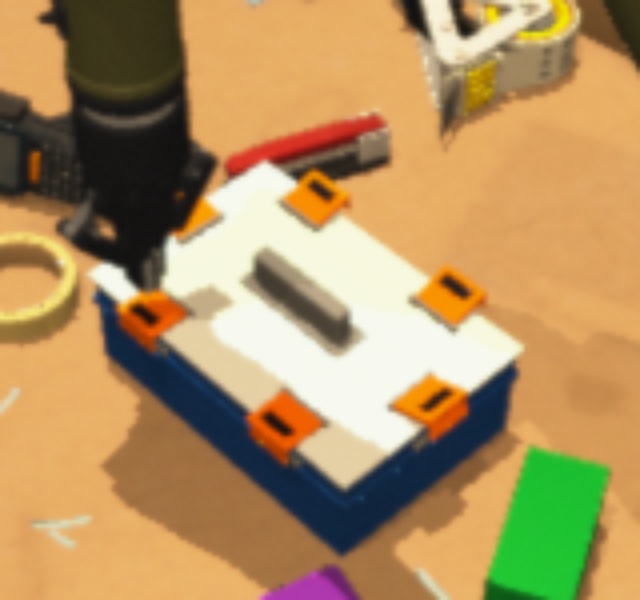

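```bash
python3 -m creep '{"linear":[[-0.001,0.01,0],[0,0.01,0],[0,0.007,0],[0,0.003,0],[0,0.001,0],[0,0,0]],"twist":[0,0,0,0,0,0],"jaw":[0,0,0,0,0,0]}' 60;  python3 -c "
from h import *
go([.6415,.0153,.092],-88.2)"; python3 -m creep '{"linear":[[0,-0.013,0],[0,-0.02,0],[0,0,0],[0,0,0]],"twist":[0,0,0,0],"jaw":[0,0,0,0]}' 60;  python3 -c "
from h import *
go([.7044,-.0666,.12],-88.2)"
```

```text
clock: 46.3
eef_pos: [0.6426, 0.0162, 0.095]
eef_rot: [0.508, -0.492, 0.492, -0.508]
ft_force: [-12.1, -0.5, 36.0]
grip_width: 0.0002
pos [0.6426 0.0162 0.095 ] yaw -88.2 y-axis [-0.    -0.001 -1.   ] w 0.0002 F [-12.1  -0.5  36. ] q7 -1.81 t 46.3
tool shift mm [ 0.8  3.  -1.1]
twist 0.0
clock: 46.8
eef_pos: [0.6427, 0.0161, 0.1222]
eef_rot: [0.508, -0.492, 0.492, -0.507]
ft_force: [-0.9, -0.6, -0.5]
grip_width: -0.0002
pos [0.6427 0.0161 0.1222] yaw -88.2 y-axis [-0.001 -0.    -1.   ] w -0.0002 F [-0.9 -0.6 -0.5] q7 -1.80 t 46.8
tool shift mm [84.6  2.2 59.1]
twist 0.0
```

Stop reached (36 N at z = 0.095). Next: back tab.

```bash
python3 -m creep '{"linear":[[0.025,0,0.018],[0.035,0,0.025],[0.025,0,0.016],[0,0,0],[0,0,0]],"twist":[0,0,0,0,0],"jaw":[0,0,0,0,0]}' 60;  python3 -c "
from h import *
go([.7044,-.0666,.091],-88.2)"
```

```text
clock: 47.42
eef_pos: [0.7038, -0.0656, 0.1221]
eef_rot: [0.508, -0.493, 0.491, -0.508]
ft_force: [0.5, 0.1, -1.0]
grip_width: 0.0
pos [ 0.7038 -0.0656  0.1221] yaw -88.1 y-axis [-0.002  0.001 -1.   ] w 0.0000 F [ 0.5  0.1 -1. ] q7 -1.66 t 47.4
tool shift mm [ 1.  31.1  0.6]
twist 0.001
```

```bash
python3 -m creep '{"linear":[[0.001,0.01,0.001],[0,0.01,0],[0,0.007,0],[0,0.003,0],[0,0.001,0],[0,0,0]],"twist":[0,0,0,0,0,0],"jaw":[0,0,0,0,0,0]}' 60;  python3 -c "
from h import *
go([.7044,-.0666,.092],-88.2)"; python3 -m creep '{"linear":[[0,-0.013,0],[0,-0.02,0],[0,0,0],[0,0,0]],"twist":[0,0,0,0],"jaw":[0,0,0,0]}' 60;  python3 -c "
from h import *
go([.6474,-.1526,.123],-88.2)"
```

```text
clock: 48.18
eef_pos: [0.7076, -0.0668, 0.0954]
eef_rot: [-0.507, 0.491, -0.493, 0.509]
ft_force: [-2.1, 1.7, 16.5]
grip_width: -0.0
pos [ 0.7076 -0.0668  0.0954] yaw -88.2 y-axis [ 0.004  0.001 -1.   ] w -0.0000 F [-2.1  1.7 16.5] q7 -1.67 t 48.2
tool shift mm [-0.3  3.4 -3.2]
twist 0.001
clock: 48.68
eef_pos: [0.7056, -0.068, 0.125]
eef_rot: [0.508, -0.492, 0.492, -0.508]
ft_force: [-0.0, -0.1, -0.0]
grip_width: -0.0
pos [ 0.7056 -0.068   0.125 ] yaw -88.2 y-axis [-0.001 -0.    -1.   ] w -0.0000 F [-0.  -0.1 -0. ] q7 -1.66 t 48.7
tool shift mm [ 82.7   2.1 -60.8]
twist 0.0
```

```bash
python3 -m creep '{"linear":[[-0.001,0.014,-0.002],[0,0.01,0],[0,0.006,0],[0,0.003,0],[0,0.002,0],[0,0.001,0],[0,0,0]],"twist":[0,0,0,0,0,0,0],"jaw":[0,0,0,0,0,0,0]}' 60;  python3 -c "
from h import *
go([.7044,-.0666,.092],-88.2)"; python3 -m creep '{"linear":[[0,-0.014,0],[0,-0.022,0],[0,0,0],[0,0,0]],"twist":[0,0,0,0],"jaw":[0,0,0,0]}' 60;  python3 -c "
from h import *
go([.6474,-.1526,.123],-88.2)"
```

```text
clock: 49.55
eef_pos: [0.7026, -0.0669, 0.0951]
eef_rot: [0.508, -0.493, 0.492, -0.507]
ft_force: [-16.0, 0.8, 37.5]
grip_width: -0.0002
pos [ 0.7026 -0.0669  0.0951] yaw -88.2 y-axis [-0.002 -0.001 -1.   ] w -0.0002 F [-16.    0.8  37.5] q7 -1.67 t 49.5
tool shift mm [-0.2  3.1  1.8]
twist -0.0
clock: 50.05
eef_pos: [0.7033, -0.067, 0.124]
eef_rot: [0.508, -0.492, 0.492, -0.507]
ft_force: [-0.4, 0.4, -0.2]
grip_width: -0.0004
pos [ 0.7033 -0.067   0.124 ] yaw -88.2 y-axis [-0.002 -0.    -1.   ] w -0.0004 F [-0.4  0.4 -0.2] q7 -1.66 t 50.0
tool shift mm [ 83.8   1.1 -58.6]
twist 0.0
```

Now right-back.

```bash
python3 -m creep '{"linear":[[0.025,0,-0.018],[0.034,0,-0.024],[0.025,0,-0.017],[0,0,0],[0,0,0]],"twist":[0,0,0,0,0],"jaw":[0,0,0,0,0]}' 60;  python3 -m creep '{"linear":[[0,0.014,0],[0,0.01,0],[0,0.005,0],[0,0.003,0],[0,0.001,0],[0,0.001,0],[0,0,0]],"twist":[0,0,0,0,0,0,0],"jaw":[0,0,0,0,0,0,0]}' 60; python3 -c "
from h import *
go([.6474,-.1526,.092],-88.2)"; python3 -m creep '{"linear":[[0,-0.014,0],[0,-0.02,0],[0,0,0],[0,0,0]],"twist":[0,0,0,0],"jaw":[0,0,0,0]}' 60;  python3 -c "
from h import *
go([.5075,-.1575,.124],-88.2)"
```

```text
clock: 50.68
eef_pos: [0.6478, -0.1515, 0.1245]
eef_rot: [-0.508, 0.492, -0.491, 0.508]
ft_force: [0.3, 0.9, 0.1]
grip_width: 0.0001
clock: 51.55
eef_pos: [0.648, -0.1529, 0.0952]
eef_rot: [0.508, -0.491, 0.493, -0.508]
ft_force: [-7.3, 0.8, 27.9]
grip_width: -0.0001
pos [ 0.648  -0.1529  0.0952] yaw -88.2 y-axis [ 0.001 -0.001 -1.   ] w -0.0001 F [-7.3  0.8 27.9] q7 -1.57 t 51.5
tool shift mm [-0.4  3.2 -0.5]
twist 0.0
clock: 52.05
eef_pos: [0.6473, -0.1527, 0.1248]
eef_rot: [0.508, -0.492, 0.492, -0.508]
ft_force: [-0.4, 0.5, -0.4]
grip_width: -0.0001
pos [ 0.6473 -0.1527  0.1248] yaw -88.2 y-axis [-0.001  0.    -1.   ] w -0.0001 F [-0.4  0.5 -0.4] q7 -1.56 t 52.0
tool shift mm [   0.3    0.9 -139.9]
twist 0.001
```

```bash
python3 -m creep '{"linear":[[0,0,-0.03],[0,0,-0.05],[0,0,-0.04],[0,0,-0.02],[0,0,0],[0,0,0]],"twist":[0,0,0,0,0,0],"jaw":[0,0,0,0,0,0]}' 60;  python3 -m creep '{"linear":[[0,0.014,0],[0,0.01,0],[0,0.005,0],[0,0.003,0],[0,0.001,0],[0,0.001,0],[0,0,0]],"twist":[0,0,0,0,0,0,0],"jaw":[0,0,0,0,0,0,0]}' 60; python3 -c "
from h import *
go([.5075,-.1575,.092],-88.2)"; python3 -m creep '{"linear":[[0,-0.014,0],[0,-0.02,0],[0,0,0],[0,0,0]],"twist":[0,0,0,0],"jaw":[0,0,0,0]}' 60;  python3 -c "
from h import *
go([.4446,-.0756,.124],-88.2)"
```

```text
clock: 52.8
eef_pos: [0.5092, -0.1571, 0.1251]
eef_rot: [-0.508, 0.492, -0.492, 0.508]
ft_force: [0.4, 0.2, -0.2]
grip_width: 0.0003
clock: 53.68
eef_pos: [0.5085, -0.1584, 0.0949]
eef_rot: [0.508, -0.491, 0.494, -0.508]
ft_force: [-7.8, 0.9, 39.4]
grip_width: -0.0001
pos [ 0.5085 -0.1584  0.0949] yaw -88.2 y-axis [ 0.003 -0.003 -1.   ] w -0.0001 F [-7.8  0.9 39.4] q7 -1.60 t 53.7
tool shift mm [-1.   2.9 -1. ]
twist -0.0
clock: 54.18
eef_pos: [0.5073, -0.1571, 0.1244]
eef_rot: [0.508, -0.492, 0.492, -0.508]
ft_force: [0.4, -0.3, 0.5]
grip_width: 0.0
pos [ 0.5073 -0.1571  0.1244] yaw -88.2 y-axis [-0.001  0.    -1.   ] w 0.0000 F [ 0.4 -0.3  0.5] q7 -1.58 t 54.2
tool shift mm [-83.4   0.5 -60. ]
twist 0.001
```

```bash
python3 -m creep '{"linear":[[-0.025,0,-0.018],[-0.034,0,-0.024],[-0.025,0,-0.018],[0,0,0],[0,0,0]],"twist":[0,0,0,0,0],"jaw":[0,0,0,0,0]}' 60;  python3 -m creep '{"linear":[[0,0.014,0],[0,0.01,0],[0,0.005,0],[0,0.003,0],[0,0.001,0],[0,0.001,0],[0,0,0]],"twist":[0,0,0,0,0,0,0],"jaw":[0,0,0,0,0,0,0]}' 60; python3 -c "
from h import *
go([.4446,-.0756,.092],-88.2)"; python3 -m creep '{"linear":[[0,-0.014,0],[0,-0.03,0],[0,-0.05,0],[0,-0.05,0],[0,0,0],[0,0,0]],"twist":[0,0,0,0,0,0],"jaw":[0,0,0,0,0,0]}' 60;  python3 -c "
from h import *
go([.4446,-.0756,.124],-88.2)
for n in ['wrist','side','scene']:
    snap(n,n+'30')
im=cv2.imread('pics/side30.png');cv2.imwrite('pics/side30c.png',cv2.resize(im[150:250,200:350],None,fx=5,fy=5))
im=cv2.imread('pics/scene30.png');cv2.imwrite('pics/scene30c.png',cv2.resize(im[120:270,210:370],None,fx=4,fy=4))"
```

```text
clock: 54.8
eef_pos: [0.4455, -0.0757, 0.1248]
eef_rot: [0.508, -0.492, 0.492, -0.508]
ft_force: [0.6, -0.9, 0.6]
grip_width: 0.0001
clock: 55.68
eef_pos: [0.4441, -0.0764, 0.0946]
eef_rot: [0.508, -0.492, 0.493, -0.507]
ft_force: [-9.1, 0.7, 50.7]
grip_width: -0.0
pos [ 0.4441 -0.0764  0.0946] yaw -88.3 y-axis [ 0.001 -0.002 -1.   ] w -0.0000 F [-9.1  0.7 50.7] q7 -1.75 t 55.7
tool shift mm [-0.8  2.6  0.5]
twist -0.001
clock: 56.42
eef_pos: [0.4448, -0.0756, 0.2349]
eef_rot: [0.508, -0.492, 0.492, -0.508]
ft_force: [0.1, -0.1, 0.4]
grip_width: -0.0001
pos [ 0.4448 -0.0756  0.2349] yaw -88.2 y-axis [-0. -0. -1.] w -0.0001 F [ 0.1 -0.1  0.4] q7 -1.67 t 56.4
tool shift mm [ -0.  110.9  -0.2]
twist -0.0
```

View pics/side30c.png

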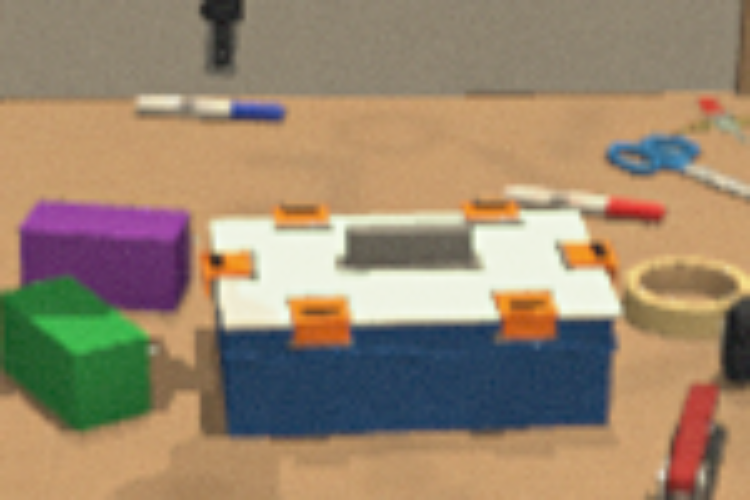

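View pics/scene30c.png

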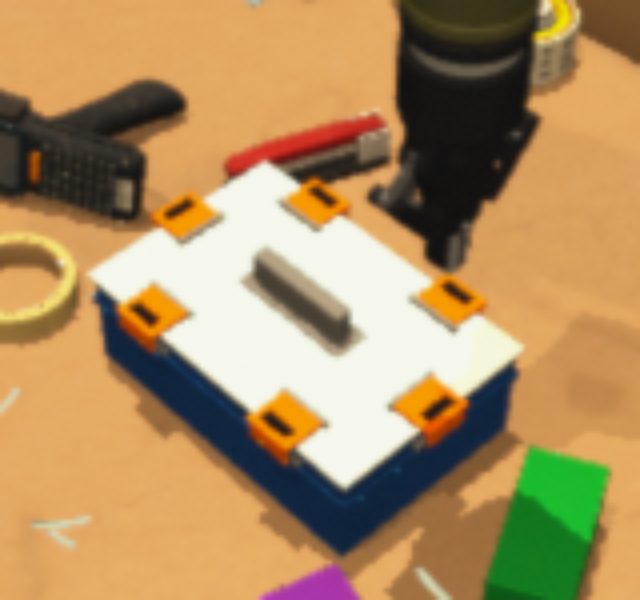

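View pics/wrist30.png

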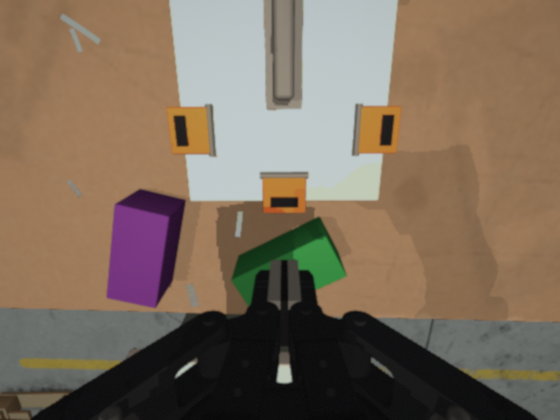

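```bash
python3 -c "
from h import *
c=cam('scene')
g=lambda p:ray(c,(p[0]+.5)/4-.5+210,(p[1]+.5)/4-.5+120,.09)[:2]
A,B,C=g((90,272)),g((345,491)),g((523,349)); print((A+C)/2, np.linalg.norm(A-B),np.linalg.norm(B-C),np.degrees(np.arctan2(*(A-B)[::-1])))
a,b=cv2.imread('pics/side30c.png'),0
"
```

```text
[ 0.57644963 -0.07265999] 0.27369658058082336 0.17968363419861677 1.1443817697740435
```

```bash
python3 -c "
from rig import manip
print(manip.sign_off())"
```

```text
the job is handed in; nothing more can be done
None
```

The job is finished and handed in at about 56 s of robot time; no verdict was reported.

**Packing:** I set the three brown cartons (two 130 x 45 mm, one 120 x 58 mm) upright side by side in the blue box. They are about 62–66 mm tall in an 80 mm deep box, so nothing stands above the rim.

**Lid:** I placed the white lid right way up with all six tabs still raised. Contact showed as about 9 N at the expected height, and the side picture showed it flat all round.

**Tabs:** I pressed them one after another around the rim. The left-back and back tabs showed only about 17 N on the first push, so I pressed both again. Each tab then stopped at tool height 94–95 mm under 28–69 N.

**Last checks:**
- The pictures show all six tabs flat.
- The lid centre is about 2 mm from the box centre in the scene view, against a 6 mm limit, and square to about 0.2°.
- Tape, stapler and red marker look unmoved, and the gripper is well clear.

**Disagreements and contacts:**
- My first scene estimate of the box centre was about 3–5 mm off because I had read the collar instead of the rim. A corrected scene reading and the wrist view then agreed to about 2 mm, and I used their average.
- A finger met some sideways force, about 21 N, while releasing the last carton, but the carton stayed upright.

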